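Load the canister leak-test rig

TASK

Get the leak-test rig on the mask assembly bench ready: hang every neck spanner by its eye on the pegs of the blue rack, and stand every toppled filter canister upright, neck up, on the base tray of the grey rig beneath its open lid. When all the canisters are standing there, swing the lid down and press its front until it snaps past its catches and is fully shut. Leave the bowls, brush and rubber ring where they are.

Things in the scene. Friction and masses are not known exactly. Their poses are not given: they have to be found in the camera images.
- can_a: filter canister: black square body 50 x 50 mm, 80 mm tall, with a round grey threaded neck (34 mm across, 22 mm long; 102 mm overall) on top; toppled on a flat side on the bench at the start. Origin at the centre of its base, own z along the body towards the neck, x and y square to its flat sides. 0.25 kg. May be absent
- can_b: filter canister: black square body 50 x 50 mm, 80 mm tall, with a round grey threaded neck (34 mm across, 22 mm long; 102 mm overall) on top; toppled on a flat side on the bench at the start. Origin at the centre of its base, own z along the body towards the neck, x and y square to its flat sides. 0.25 kg. May be absent
- can_c: filter canister: black square body 50 x 50 mm, 80 mm tall, with a round grey threaded neck (34 mm across, 22 mm long; 102 mm overall) on top; toppled on a flat side on the bench at the start. Origin at the centre of its base, own z along the body towards the neck, x and y square to its flat sides. 0.25 kg. May be absent
- spanner_a: steel neck spanner, 164 mm long, 0.17 kg: flat handle 110 x 24 mm, 12 mm thick; 56 mm square eye plate with a 34 mm round hole at one end, short hook jaw at the other. Origin under the middle of the handle; x along it to the eye, z out of its upper face; hole centre at x = 81, z = 6 mm. Lies on the base tray of the rig at the start
- spanner_b: steel neck spanner, 164 mm long, 0.17 kg: flat handle 110 x 24 mm, 12 mm thick; 56 mm square eye plate with a 34 mm round hole at one end, short hook jaw at the other. Origin under the middle of the handle; x along it to the eye, z out of its upper face; hole centre at x = 81, z = 6 mm. Lies on the bench in front of the rig at the start
- spanner_a_eye (a point): centre of the eye hole of spanner_a, 81 mm from the origin along its own x
- spanner_b_eye (a point): centre of the eye hole of spanner_b, 81 mm from the origin along its own x
- rig: leak-test rig, fixed, grey. Origin under its centre, x away from the robot. Base tray 170 (x) x 360 (y) mm, floor at z = 15 mm, free from x = -79 to 73, y = -168 to 168; front rim to z = 24 at x = -82; back wall (x = 73 to 85) and cheeks (|y| = 168 to 180, x = -2 to 73) to z = 125. Rubber discs at y = -90, 0, 90 on x = -10 mark good standing places
- lid_hinge (a point): middle of the lid's hinge line, at x = 75, z = 133 mm in the rig's frame; the line runs along the rig's y. Lid: clear plate in a steel frame, 146 mm from hinge to front edge, 326 mm wide, 10 mm thick; shut, it lies level with its underside 128 mm above the bench
- lid (a joint): opening angle of the rig's lid: 0 fully shut (level), pi/2 upright; starts at 1.45 to 1.65 and stays there by friction; falls by itself below about 1 rad, stopping on sprung catches near 0.2; pressing its front down with about 5 to 10 N snaps it home
- lid_tab (a point): on the outer face of the lid's dark tab (100 mm wide, reaching from 146 to 170 mm from the hinge), 160 mm from the hinge line; the tab is level when shut and points up when open
- rack: blue spanner rack, fixed; origin under its centre, x away from the robot. Foot from x = -35 to 55 mm, 260 mm wide, upright board 260 wide, 280 mm high, front face at x = 33 mm. Two steel pegs, 9 mm thick, at y = -65 and 65 mm, stand out from the board towards -x, rising slightly: from x = 33, z = 222 to the round tip at x = -34, z = 237 mm
- peg_0 (a point): point on the axis of the peg at y = -65 mm of the rack, at x = -2, z = 230 mm in the rack's frame, about the middle of the peg's length; axes as the rack's
- peg_1 (a point): point on the axis of the peg at y = 65 mm of the rack, at x = -2, z = 230 mm in the rack's frame, about the middle of the peg's length; axes as the rack's
- bowl_screws: steel bowl of screws, 110 mm wide, 40 mm high; a bystander, origin at the centre of its underside
- bowl_clips: steel bowl of white clips, 110 mm wide, 40 mm high; a bystander, origin at the centre of its underside
- gasket_roll: black rubber ring, 84 mm across, 30 mm high; a bystander, origin at the centre of its underside
- brush: a brush about 180 mm long; a bystander
Mind the look-alikes: they are no part of the job. What is shaped like the can_b but green or pink is not meant. What is shaped like the spanner_a but yellow is not meant.

How it is judged:
By the outcome, as a careful person would: the job done as asked, in the order asked, and still so for the second after the job is handed in, with the robot touching nothing.
Of can_a, can_b, can_c only 2 to 3 are there at a start; the rules pass over those that are not, and their reading is None.
At some moment in a run one of can_a, can_b, can_c may be knocked a few centimetres aside while the robot is not near it.
Once in a run the grip may slacken for a moment while it holds something.
It also fails if it takes over 210 s, if anything falls off the work surface, if the arm or the gripper's body presses on something with over 40 N, if the wrist force passes 120 N, or if a joint passes its speed limit or range.

ROBOT

A 6-joint arm with a two-finger parallel gripper is mounted at the origin on the work surface. World frame = base frame: x ahead of the robot, y to its left, z up, the work surface at z = 0. Lengths are in m, angles in degrees, forces in N, time in s.
With the tool pointing down it reaches from about 0.375 to 0.9 m from the base axis. Payload 3.1 kg.
Tool frame: the origin (TCP) lies at the very end of the fingers, on their centre line; the grasp point (between the pads) lies 19 mm behind it; z points along the fingers, y is the line along which they close (so a half turn about z gives the same grasp; the last joint's range is limited). The gripper opens to 87 mm and grips with 3 to 60 N. Pads are 19 mm wide; open, the fingers measure 117 mm over their backs; the gripper's body (75 mm by 190 mm) begins 51 mm behind the grasp point.
Start: joints at [64.486, 30.224, 82.088, -0, 67.689, -10.227], TCP at [0.165, 0.603, 0.223] pointing down, gripper open.
Joint ranges: [-176.69, 176.69], [-43.24, 126.21], [12.49, 139.97], [-82, 262], [0, 151.66], [-163.58, 163.58]. Speed limits (degrees/s): [159.86, 159.86, 180, 180, 180, 180].

INTERFACE

Orientations are given as a 3x3 rotation matrix whose columns are the frame's x, y, z axes.
In Python, from rig import readout, viewer, ticket gives the robot as it stands.
- The arm moves only by the tool send_rows, never from a script. Its argument "moves" is a list of rows, each a list of 6 numbers: the shift along the tool's x, y, z in units of 250 mm (1.0 is 250 mm), then the turn, a rotation vector about the tool's x, y, z in units of 90 degrees (1.0 is 90 degrees). A call has 1 to 12 rows; each row is the pose to reach, as a shift and turn from the pose commanded when the call began, along the tool's axes at that moment; what a row does not reach only later rows make up. A row lasts 1/10 s, in which the tool goes at most 50 mm and 8.59 degrees, less where a joint would pass 70% of its speed; a pose out of reach is approached as far as the arm can. A call with a number of a shift or a turn outside -1 to 1 is refused whole. A call with a gripper value outside its range is refused whole. "grip" is the opening, from 0 (shut) to 1 (fully open), set as the call begins (left out, the last holds). The fingers move at their own pace and stop on an object; the grip force is fixed at half the most. Time passes only in rows, so rows that repeat a pose let the fingers close. It gives the time, the measured TCP pose, the force, the opening and the grip force at its end, in the units of the state.
- readout.read_state(): the state, without advancing time (a new reading comes with each control period).
- viewer.capture(name): name is "side" or "top" or "wrist"; returns (picture, depth): 400x640x3 uint8, red, green, blue; 400x640 float32, m along the optical axis (not along the pixel's ray), 0 where there is no reading.
- viewer.camera_info(name): a dict with "fx", "fy", "cx", "cy" (pixels), "distortion" ([k1, k2, p1, p2, k3] as OpenCV has them; the pictures are not rectified), "R" (3x3) and "t" (3): a world point X has camera coordinates R X + t; the wrist camera has in their place "tool_from_camera" (4x4, takes a point from camera to tool coordinates, whose origin is the TCP and whose axes are the flange's). Camera axes: x right, y down, z forward; pixel columns grow to the right and rows downward; lengths in m; the calibration is good to about 2 mm. A picture is of the moment at which its call begins: read the wrist's pose just before it. camera_info takes no time and is no camera call.
- ticket.hand_in(): hands the job in; it is judged then, once.
The state is a dict: "time_s": time; "joint_positions": joint angles; "qvel": joint speeds; "tau": joint torques, N m; "position": TCP position; "tcp_rot": TCP orientation; "force": force on the tool from outside, world axes, zero at the start; "moment": the same for the moment, N m; "opening": opening from 0.0 (shut) to 1.0 (fully open); "grasp_force": force on a finger pad.
Only numpy, scipy, OpenCV 4.12 (cv2) and the standard library are available. Lean on these libraries where they do the work, as an engineer would, in place of code of your own. Each camera call takes 0.05 s, during which the arm holds its last target. There are 200 camera calls.

## Working session

There is one attempt and no reset: what is moved stays moved. The work goes in short steps, Python scripts to look and compute and a tool call to move; the robot and the scene stay as the last step left them, time stands still between calls to the robot, and variables do not carry over. Pictures are saved under pics/ and viewed, at most 14 in all, crops included, and the job is handed in when it is done.

Besides the shell and the picture viewer there is one more tool, called after "Request:" as name(argument=value, ...), one argument or row to a line, values as JSON. send_rows: Moves the arm, as the interface text tells. Shifts and turns lie within -1 to 1; 1 stands for 250 mm of shift or 90 degrees of turn. Its arguments: {"type":"object","properties":{"moves":{"type":"array"},"grip":{"type":"number"}},"required":["moves"]}

```bash
ls; mkdir -p pics; cat > h.py <<'E'
import numpy as np, cv2
from rig import readout, viewer, ticket
def cloud(name):
    s=readout.read_state(); im,d=viewer.capture(name); c=viewer.camera_info(name)
    K=np.array([[c["fx"],0,c["cx"]],[0,c["fy"],c["cy"]],[0,0,1.]]); D=np.array(c["distortion"],float)
    h,w=d.shape; uv=np.stack(np.meshgrid(np.arange(w),np.arange(h)),-1).reshape(-1,1,2).astype(np.float64)
    n=cv2.undistortPoints(uv,K,D).reshape(h,w,2)
    P=np.dstack([n*d[...,None],d])
    if "R" in c:
        R=np.array(c["R"]);t=np.array(c["t"]); W=(P-t)@R
    else:
        T=np.array(c["tool_from_camera"]);R=np.array(s["tcp_rot"]); W=(P@T[:3,:3].T+T[:3,3])@R.T+np.array(s["position"])
    W[d==0]=np.nan
    return im,d,W
def save(im,name): cv2.imwrite("pics/"+name,cv2.cvtColor(im,cv2.COLOR_RGB2BGR))
E
python3 - <<'E'
from h import *
for n in("top","side"):
    im,d,W=cloud(n); save(im,n+"0.png"); np.savez(n+"0.npz",im=im,W=W)
    c=viewer.camera_info(n); print(n,-np.array(c["R"]).T@c["t"])
print(viewer.camera_info("wrist")["tool_from_camera"]); print(readout.read_state())
E
```

```text
pics
top [ 0.3351414  -0.00188182  1.21883715]
side [-0.04541734 -1.146692    1.09204731]
[[-1.17686722e-03 -9.63258442e-01 -2.68573618e-01  7.29736853e-02]
 [ 9.99999288e-01 -1.18730891e-03 -1.23545447e-04  3.22168537e-04]
 [-1.99873655e-04 -2.68573572e-01  9.63259153e-01 -1.63063660e-01]
 [ 0.00000000e+00  0.00000000e+00  0.00000000e+00  1.00000000e+00]]
{'time_s': 0.1, 'joint_positions': array([ 6.44901448e+01,  3.02734080e+01,  8.21479884e+01, -4.84368592e-04,
        6.76870509e+01, -1.02255300e+01]), 'qvel': array([-0.03087716, -0.08044444, -0.19303051,  0.01291815,  0.1524624 ,
        0.04452602]), 'tau': array([ 8.71186830e-05, -4.40988028e+01, -1.77151161e+01,  6.35224278e-02,
        5.33306727e-02, -3.37655672e-05]), 'position': array([0.16443248, 0.60232191, 0.22167781]), 'tcp_rot': array([[-9.64630287e-01,  2.63605304e-01, -8.08090256e-04],
       [ 2.63606338e-01,  9.64628825e-01, -1.71160662e-03],
       [ 3.28318570e-04, -1.86408530e-03, -9.99998209e-01]]), 'force': array([ 0.20773102, -0.10948024,  0.9131722 ]), 'moment': array([0.0422614 , 0.01071236, 0.00323014]), 'grasp_force': 0.0, 'opening': 1.0014753342472185}
```

View pics/top0.png

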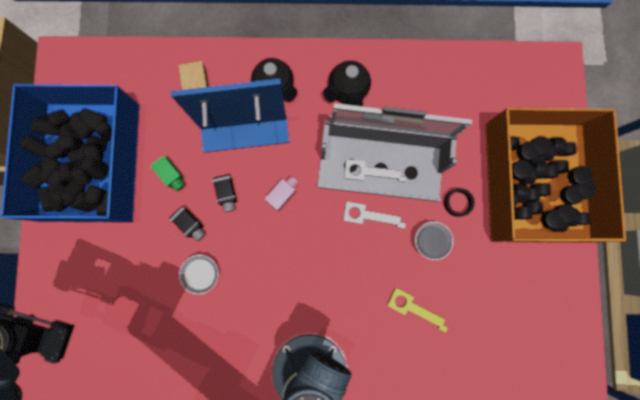

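View pics/side0.png

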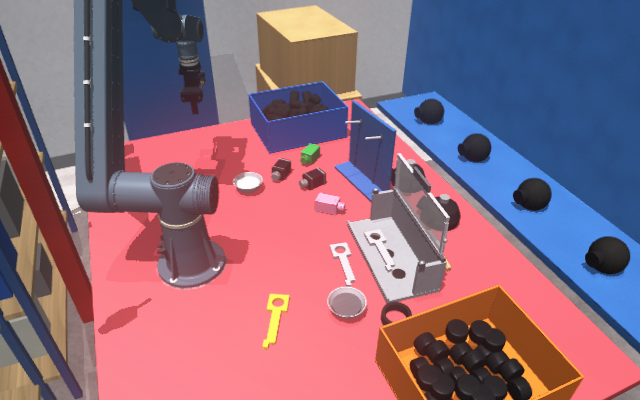

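The top view shows two black cans at px (225,192) and (187,222). The steel spanners are at (375,170) on the tray and (377,214) in front of the rig. Rack is around (240,115) and rig around (390,150). The pink, green and yellow look-alikes and the bowls must stay put. There is no third can in view.

```bash
python3 - <<'E'
import numpy as np, cv2
from h import viewer
print({k:v for k,v in viewer.camera_info("top").items() if k in("fx","fy")})
t=np.load("top0.npz"); im=t["im"]; W=t["W"]
for n,(u,v) in dict(canA=(225,190),canB=(185,220),neckA=(229,206),neckB=(198,234),floor=(350,185),floor2=(430,190),eye=(347,164),eye2=(348,207),han=(380,214),peg0=(257,110),peg1=(206,115),bowl1=(199,274),gask=(447,202),bowl2=(434,240),bench=(300,240),lidframe=(345,120),pegtip1=(206,124),pegtip0=(256,119),pink=(280,195)).items():
    print(n,im[v,u],np.round(W[v,u],3))
def rect(mask,roi,name):
    m=mask.copy(); z=np.zeros_like(m); a,b,c,d=roi; z[b:d,a:c]=1; m&=z
    p=W[m][:,:2].astype(np.float32)
    r=cv2.minAreaRect(p*1000); print(name,len(p),np.round(r[0],1),np.round(r[1],1),round(r[2],2),"z",np.round(np.nanmedian(W[m][:,2]),4)); print(np.round(cv2.boxPoints(r),0).tolist())
Z=W[...,2]; I=im.astype(int); mx=I.max(2); mn=I.min(2)
ok=np.isfinite(Z)
rect(ok&(mx<80)&(Z>.035),(200,165,250,215),"canA body")
rect(ok&(mx<80)&(Z>.035),(165,200,212,245),"canB body")
rect(ok&(mn>100)&(mx-mn<40)&(Z>.004),(335,200,412,232),"spB")
rect(ok&(mn>150)&(mx-mn<40)&(Z>.021)&(Z<.04),(335,155,412,182),"spA")
rect(ok&(mx-mn<60)&(Z>.008)&(Z<.035),(300,130,460,205),"tray")
rect(ok&(Z>.115)&(Z<.135),(315,100,480,205),"rigtop")
rect(ok&(Z>.27)&(Z<.3),(160,70,300,150),"boardtop")
rect(ok&(I[...,2]>I[...,0]+40)&(Z>.004)&(Z<.05),(160,70,300,160),"foot")
E
```

```text
{'fx': 414.3607207924311, 'fy': 414.3607207924311}
canA [57 54 55] [0.509 0.241 0.053]
canB [50 52 52] [0.423 0.352 0.049]
neckA [143 140 142] [0.464 0.23  0.044]
neckB [141 138 140] [0.384 0.317 0.039]
floor [169 169 173] [ 0.532 -0.117  0.018]
floor2 [166 164 170] [ 0.519 -0.352  0.019]
eye [186 185 185] [ 0.593 -0.108  0.025]
eye2 [192 190 191] [ 0.467 -0.112  0.014]
han [186 179 181] [ 0.448 -0.206  0.011]
peg0 [163 157 163] [0.679 0.131 0.239]
peg1 [116 113 121] [0.703 0.283 0.129]
bowl1 [193 191 192] [0.272 0.312 0.03 ]
gask [40 30 32] [ 0.482 -0.397  0.032]
bowl2 [111 111 115] [ 0.372 -0.357  0.032]
bench [191  89  97] [0.37  0.028 0.008]
lidframe [104  86  87] [ 0.673 -0.089  0.188]
pegtip1 [130 126 132] [0.644 0.254 0.236]
pegtip0 [105 104 114] [0.657 0.133 0.236]
pink [193 173 192] [0.497 0.086 0.046]
canA body 318 [507.6 244. ] [67.7 45.1] 14.97 z 0.0506
[[469.0, 257.0], [481.0, 214.0], [546.0, 231.0], [535.0, 275.0]]
canB body 346 [416. 349.] [66.8 45.2] 45.87 z 0.0506
[[376.0, 341.0], [409.0, 309.0], [455.0, 357.0], [423.0, 389.0]]
spB 596 [ 441.2 -189.3] [179.2  56.5] 79.64 z 0.013
[[397.0, -272.0], [453.0, -283.0], [485.0, -106.0], [429.0, -96.0]]
spA 608 [ 582.2 -179.1] [199.9  74.2] 87.82 z 0.028
[[541.0, -278.0], [615.0, -280.0], [623.0, -81.0], [549.0, -78.0]]
tray 6573 [ 563.4 -232.3] [414.7 200.6] 83.78 z 0.0167
[[441.0, -428.0], [641.0, -449.0], [686.0, -37.0], [486.0, -15.0]]
rigtop 334 [ 632.5 -213.2] [362.   88.4] 83.8 z 0.1247
[[569.0, -388.0], [657.0, -398.0], [696.0, -38.0], [608.0, -28.0]]
boardtop 786 [720.  201.1] [ 15.6 256.9] 7.39 z 0.28
[[696.0, 327.0], [729.0, 73.0], [744.0, 75.0], [711.0, 329.0]]
foot 2187 [680.6 196.4] [ 70.5 254.9] 7.32 z 0.0132
[[629.0, 318.0], [662.0, 66.0], [732.0, 75.0], [699.0, 327.0]]
```

```bash
cat >> h.py <<'E'
from scipy.spatial.transform import Rotation as Ro
def ax(x,z):
    z=np.array(z,float);z/=np.linalg.norm(z); x=np.array(x,float); x-=z*(x@z); x/=np.linalg.norm(x)
    return np.column_stack([x,np.cross(z,x),z])
def down(az): a=np.radians(az); return ax([np.cos(a),np.sin(a),0],[0,0,-1])
def to(p,R,p0=None,R0=None,lab=""):
    "row from (p0,R0) (default: measured pose) to (p,R)"
    s=readout.read_state(); p0=np.array(s["position"] if p0 is None else p0); R0=np.array(s["tcp_rot"] if R0 is None else R0)
    sh=R0.T@(np.array(p)-p0)/.25; tu=np.degrees(Ro.from_matrix(R0.T@R).as_rotvec())/90
    print(lab,np.round(np.r_[sh,tu],3).tolist())
def st():
    s=readout.read_state(); print(round(s["time_s"],2),"q",np.round(s["joint_positions"],1),"p",np.round(s["position"],4),"f",np.round(s["force"],1),"op",round(s["opening"],3),round(s["grasp_force"],1)); return s
rig_o=np.array([.5912,-.2087,0]); rig_R=Ro.from_euler("z",-6.2,degrees=True).as_matrix()
rack_o=np.array([.680,.196,0]); rack_R=Ro.from_euler("z",7.4,degrees=True).as_matrix()
def rigw(x,y,z): return rig_o+rig_R@np.array([x,y,z])/1000
def rackw(x,y,z): return rack_o+rack_R@np.array([x,y,z])/1000
E
python3 - <<'E'
from h import *
to([.38,.40,.35],down(150),lab="1")
to([.48,.18,.35],down(81),p0=[.38,.40,.35],R0=down(150),lab="2")
to([.44,-.02,.35],down(81),p0=[.48,.18,.35],R0=down(81),lab="3")
to([.44,-.19,.35],down(81),p0=[.44,-.02,.35],R0=down(81),lab="4")
E
```

```text
1 [-1.045, -0.554, -0.513, -0.001, -0.0, 0.164]
2 [-0.786, -0.562, 0.0, 0.0, 0.0, 0.767]
3 [-0.815, -0.033, 0.0, 0.0, 0.0, 0.0]
4 [-0.672, 0.106, 0.0, 0.0, 0.0, 0.0]
```

Request:
send_rows(
  moves=[
    [-0.5,-0.3,-0.5,0,0,0.08],
    [-1.0,-0.55,-0.5,0,0,0.16],
    [-1.0,-0.55,-0.5,0,0,0.16],
    [-1.0,-0.55,-0.5,0,0,0.16],
    [-1.0,-0.55,-0.5,0,0,0.16],
    [-1.0,-0.55,-0.5,0,0,0.16],
    [-1.0,-0.55,-0.5,0,0,0.16],
    [-1.0,-0.55,-0.5,0,0,0.16],
  ],
)

```text
time_s: 0.9
position: [0.3712, 0.4034, 0.348]
tcp_rot: [[-0.867, 0.498, 0.001], [0.498, 0.867, 0.001], [-0.0, 0.001, -1.0]]
force: [-0.2, 0.9, 0.1]
opening: 0.997
grasp_force: 0.0
```

Request:
send_rows(
  moves=[
    [-0.8,-0.56,0,0,0,0.77],
    [-0.8,-0.56,0,0,0,0.77],
    [-0.8,-0.56,0,0,0,0.77],
    [-0.8,-0.56,0,0,0,0.77],
    [-0.8,-0.56,0,0,0,0.77],
    [-0.8,-0.56,0,0,0,0.77],
    [-0.8,-0.56,0,0,0,0.77],
    [-0.8,-0.56,0,0,0,0.77],
    [-0.8,-0.56,0,0,0,0.77],
    [-0.8,-0.56,0,0,0,0.77],
  ],
)

```text
time_s: 1.9
position: [0.473, 0.1849, 0.3467]
tcp_rot: [[0.151, 0.988, -0.002], [0.988, -0.151, 0.0], [-0.0, -0.002, -1.0]]
force: [0.5, 0.3, 0.6]
opening: 1.005
grasp_force: 0.0
```

Request:
send_rows(
  moves=[
    [-0.8,-0.03,0,0,0,0],
    [-0.8,-0.03,0,0,0,0],
    [-0.8,-0.03,0,0,0,0],
    [-0.8,-0.03,0,0,0,0],
    [-0.8,-0.03,0,0,0,0],
    [-1.0,0.03,0,0,0,0],
    [-1.0,0.03,0,0,0,0],
    [-1.0,0.03,0,0,0,0],
    [-1.0,0.03,0,0,0,0],
  ],
)

```text
time_s: 2.8
position: [0.4422, -0.0629, 0.3472]
tcp_rot: [[0.154, 0.988, -0.001], [0.988, -0.154, 0.001], [0.001, -0.001, -1.0]]
force: [0.2, 1.1, -0.5]
opening: 0.999
grasp_force: 0.0
```

```bash
python3 - <<'E'
from h import *
s=st(); print(s["tcp_rot"].round(3).tolist())
im,d,W=cloud("wrist"); save(im,"w1.png"); np.savez("w1.npz",im=im,W=W)
E
```

```text
2.8 q [-22.5   7.8  96.    0.   76.3 -13.7] p [ 0.4422 -0.0629  0.3472] f [ 0.2  1.1 -0.5] op 0.999 0.0
[[0.154, 0.988, -0.001], [0.988, -0.154, 0.001], [0.001, -0.001, -1.0]]
```

View pics/w1.png

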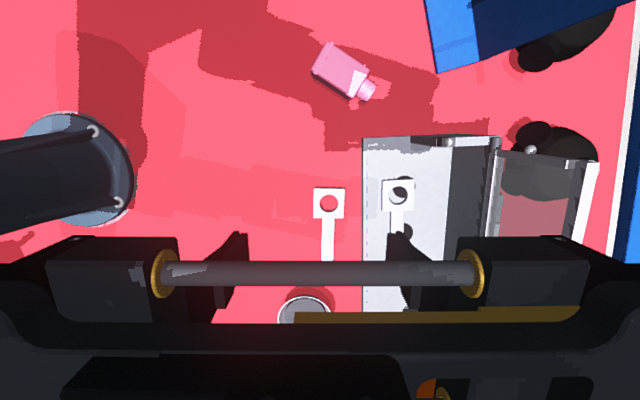

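The wrist view shows spanner B's eye at (328,202) and spanner A's eye at (398,195). Both handles run down the image, partly hidden by the gripper.

```bash
python3 - <<'E'
from h import *
t=np.load("w1.npz"); im=t["im"].astype(int); W=t["W"]
for n,box,ztop in (("B",(305,180,355,262),.012),("A",(380,175,416,235),.027)):
    a,b,c,d=box; P=W[b:d,a:c]; I=im[b:d,a:c]
    print(n,"med z plate",np.nanmedian(W[188:194,box[0]+12:box[0]+28,2]))
    for v in range(b+4,d,8):
        row=W[v,a:c]; 
        m=(row[:,2]>ztop-.005)&(row[:,2]<ztop+.007)&(im[v,a:c].min(1)>170)
        if n=="A": m=(row[:,2]>ztop-.005)&(row[:,2]<ztop+.007)
        if m.sum(): r=row[m]; print(v,m.sum(),"mid",np.round((r[0]+r[-1])/2,4),"w",np.round(np.linalg.norm(r[0]-r[-1]),4))
# hole centres: ray at pixel to plane via neighbouring geometry
c=viewer.camera_info("wrist"); T=np.array(c["tool_from_camera"]); s=readout.read_state(); R=s["tcp_rot"]; p=s["position"]
K=np.array([[c["fx"],0,c["cx"]],[0,c["fy"],c["cy"]],[0,0,1.]])
for n,uv,z in(("B",(328,202.5),.012),("A",(398,195),.027)):
    q=cv2.undistortPoints(np.array([[uv]],float),K,np.array(c["distortion"]))[0,0]
    o=R@T[:3,3]+p; r=R@T[:3,:3]@np.r_[q,1]; print(n,"hole",o+r*(z-o[2])/r[2])
# top view plates
t=np.load("top0.npz"); im=t["im"].astype(int); W=t["W"]
for n,us,vs,lo in(("B",range(345,405,6),(198,232),150),("A",range(345,405,6),(156,186),178)):
    for u in us:
        col=im[vs[0]:vs[1],u].min(1); m=np.where(col>lo)[0]+vs[0]
        if len(m): print(n,u,m[0],m[-1],np.round(W[(m[0]+m[-1])//2,u],4))
# tab and lid
I=im; Z=W[...,2]
m=(Z>.2)&(np.arange(400)[:,None]<140)&(np.arange(640)[None]>325)&(np.arange(640)[None]<480)
P=(W[m]-rig_o)@rig_R*1000
for lo in range(200,320,20):
    k=(P[:,2]>=lo)&(P[:,2]<lo+20); 
    if k.sum(): print("lid z",lo,k.sum(),np.round(np.percentile(P[k],[5,50,95],axis=0),0).tolist())
E
```

```text
B med z plate 0.012617805139039484
192 31 mid [ 0.4574 -0.1076  0.0126] w 0.0551
200 12 mid [ 0.4544 -0.1226  0.0125] w 0.0538
208 15 mid [ 0.4521 -0.1375  0.0137] w 0.054
216 30 mid [ 0.4499 -0.1535  0.0122] w 0.0546
224 13 mid [ 0.4466 -0.1694  0.0113] w 0.0228
232 12 mid [ 0.4433 -0.1849  0.0124] w 0.021
240 12 mid [ 0.4409 -0.2013  0.0122] w 0.0213
248 12 mid [ 0.4385 -0.2181  0.0118] w 0.0214
256 12 mid [ 0.4361 -0.234   0.0138] w 0.0217
A med z plate 0.01614928001718796
179 19 mid [ 0.5912 -0.1018  0.0245] w 0.0327
187 21 mid [ 0.5788 -0.1138  0.0279] w 0.0557
195 14 mid [ 0.5772 -0.129   0.0252] w 0.0562
203 26 mid [ 0.5756 -0.1443  0.0237] w 0.0556
211 14 mid [ 0.5738 -0.1586  0.0263] w 0.0231
219 14 mid [ 0.5726 -0.174   0.0261] w 0.0232
227 13 mid [ 0.5705 -0.1895  0.0262] w 0.0221
B hole [ 0.45280433 -0.12721933  0.012     ]
A hole [ 0.57877475 -0.12866633  0.027     ]
B 345 209 220 [ 0.4468 -0.1029  0.0117]
B 351 203 221 [ 0.4541 -0.1217 -0.0008]
B 357 204 222 [ 4.511e-01 -1.394e-01  3.000e-04]
B 363 205 219 [ 0.453  -0.1556  0.013 ]
B 369 212 218 [ 0.4441 -0.1728  0.015 
[... 340 characters left out ...]
5755 -0.1723  0.026 ]
A 375 169 174 [ 0.5718 -0.1892  0.0308]
A 381 170 175 [ 0.5696 -0.2073  0.0273]
A 387 171 175 [ 0.5662 -0.2243  0.0304]
A 393 171 176 [ 0.5669 -0.2424  0.0279]
A 399 172 177 [ 0.5638 -0.2596  0.0293]
lid z 200 329 [[67.0, -155.0, 201.0], [69.0, 2.0, 210.0], [70.0, 163.0, 219.0]]
lid z 220 309 [[67.0, -145.0, 221.0], [68.0, 2.0, 230.0], [69.0, 148.0, 239.0]]
lid z 240 353 [[66.0, -149.0, 241.0], [67.0, 1.0, 250.0], [68.0, 150.0, 259.0]]
lid z 260 528 [[64.0, -149.0, 261.0], [66.0, 5.0, 277.0], [74.0, 151.0, 280.0]]
lid z 280 290 [[64.0, -146.0, 280.0], [66.0, -2.0, 282.0], [74.0, 137.0, 297.0]]
lid z 300 197 [[63.0, -44.0, 301.0], [68.0, 0.0, 304.0], [73.0, 46.0, 307.0]]
```

```bash
python3 - <<'E'
from h import *
Rd=down(173.8)
a=rigw(10,7,330);b=rigw(10,7,20);c=rigw(-22,7,20);
to(a,Rd,lab="above"); to(b,Rd,a,Rd,"down"); to(c,Rd,b,Rd,"drag")
print(a,b,c)
E
```

```text
above [-0.456, 0.718, 0.068, -0.0, -0.001, -1.029]
down [0.0, 0.0, 1.24, 0.0, 0.0, 0.0]
drag [0.128, 0.0, 0.0, 0.0, 0.0, 0.0]
[ 0.60189751 -0.20282094  0.33      ] [ 0.60189751 -0.20282094  0.02      ] [ 0.57008467 -0.19936496  0.02      ]
```

Request:
send_rows(
  moves=[
    [-0.1,0.15,0.07,0,0,-1],
    [-0.456,0.718,0.07,0,0,-1],
    [-0.456,0.718,0.07,0,0,-1],
    [-0.456,0.718,0.07,0,0,-1],
    [-0.456,0.718,0.07,0,0,-1],
    [-0.456,0.718,0.07,0,0,-1],
    [-0.456,0.718,0.07,0,0,-1],
    [-0.456,0.718,0.07,0,0,-1],
    [-0.456,0.718,0.07,0,0,-1],
    [-0.456,0.718,0.07,0,0,-1],
    [-0.456,0.718,0.07,0,0,-1],
    [-0.456,0.718,0.07,0,0,-1],
  ],
  grip=0.46,
)

```text
time_s: 4.05
position: [0.6022, -0.2029, 0.3299]
tcp_rot: [[-0.988, 0.153, -0.0], [0.153, 0.988, 0.001], [0.001, 0.001, -1.0]]
force: [-0.0, -0.5, -0.7]
opening: 0.459
grasp_force: 0.0
```

Request:
send_rows(
  moves=[
    [0,0,0.5,0,0,-0.03],
    [0,0,0.9,0,0,-0.03],
    [0,0,0.9,0,0,-0.03],
    [0,0,0.9,0,0,-0.03],
    [0,0,0.9,0,0,-0.03],
    [0,0,0.9,0,0,-0.03],
    [0,0,0.9,0,0,-0.03],
  ],
)

```text
time_s: 4.75
position: [0.6026, -0.2044, 0.1054]
tcp_rot: [[-0.994, 0.109, 0.0], [0.109, 0.994, -0.0], [-0.0, -0.0, -1.0]]
force: [0.6, -1.3, 1.1]
opening: 0.461
grasp_force: 0.0
```

```bash
python3 - <<'E'
from h import *
s=st(); b=rigw(10,7,20);c=rigw(-22,7,20);Rd=down(173.8); to(b,Rd,lab="down"); to(c,Rd,lab="drag"); print((s["position"]-rig_o)@rig_R)
E
```

```text
4.75 q [ -28.8   39.2   85.9    0.    54.8 -112.5] p [ 0.6026 -0.2044  0.1054] f [ 0.6 -1.3  1.1] op 0.461 0.0
down [0.004, 0.006, 0.341, -0.0, 0.0, -0.001]
drag [0.132, 0.006, 0.341, -0.0, 0.0, -0.001]
[0.0108637  0.00548657 0.10537447]
```

Now down, drag, and up.

Request:
send_rows(
  moves=[
    [0,0,0.2,0,0,0],
    [0,0,0.3,0,0,0],
    [0,0,0.34,0,0,0],
    [0,0,0.34,0,0,0],
    [0.04,0,0.34,0,0,0],
    [0.07,0,0.34,0,0,0],
    [0.1,0,0.34,0,0,0],
    [0.13,0,0.34,0,0,0],
    [0.13,0,0.34,0,0,0],
  ],
)

```text
time_s: 5.65
position: [0.5682, -0.2013, 0.0206]
tcp_rot: [[-0.994, 0.11, -0.001], [0.11, 0.994, 0.0], [0.001, 0.0, -1.0]]
force: [0.0, 0.6, -0.5]
opening: 0.461
grasp_force: 0.0
```

Request:
send_rows(
  moves=[
    [-0.03,0,0,0,0,0],
    [-0.03,0,-0.2,0,0,0],
    [0,0,-0.4,0,0,0],
    [0.1,0,-0.7,0,0,0.1],
    [0.1,0,-0.7,0,0,1],
    [0.1,0,-0.7,0,0,1],
    [0.1,0,-0.7,0,0,1],
    [0.1,0,-0.7,0,0,1],
    [0.1,0,-0.7,0,0,1],
    [0.1,0,-0.7,0,0,1],
    [0.1,0,-0.7,0,0,1],
    [0.1,0,-0.7,0,0,1],
  ],
)

```text
time_s: 6.85
position: [0.5448, -0.1986, 0.1947]
tcp_rot: [[-0.105, 0.994, -0.001], [0.994, 0.105, 0.001], [0.001, -0.001, -1.0]]
force: [-0.1, 0.2, -0.3]
opening: 0.459
grasp_force: 0.0
```

Request:
send_rows(
  moves=[
    [-0.2,-0.5,-0.5,0,0,0.3],
    [-0.1,-0.5,-0.5,0,0,0.3],
    [-0.1,-0.5,-0.5,0,0,0.3],
    [-0.1,-0.5,-0.5,0,0,0.3],
    [-0.1,-0.5,-0.5,0,0,0.3],
  ],
  grip=0.46,
)

```text
time_s: 7.35
position: [0.4228, -0.2389, 0.3232]
tcp_rot: [[0.355, 0.935, 0.004], [0.935, -0.355, -0.004], [-0.003, 0.005, -1.0]]
force: [0.6, 0.1, 0.6]
opening: 0.46
grasp_force: 0.0
```

```bash
cat >> h.py <<'E'
def spA(W,a=0):
    "spanner on tray: rows of plate/handle via z band, rig frame (mm)"
    P=(W-rig_o)@rig_R*1000
    return P
E
python3 - <<'E'
from h import *
s=st(); print(s["tcp_rot"].round(3).tolist())
im,d,W=cloud("wrist"); save(im,"w2.png"); np.savez("w2.npz",im=im,W=W)
im,d,W=cloud("top"); np.savez("t2.npz",im=im,W=W); save(cv2.resize(im[140:240,320:480],None,fx=4,fy=4),"t2.png")
im=im.astype(int)
for u in range(340,415,6):
    col=im[160:195,u].min(1); m=np.where(col>178)[0]+160
    if len(m): print(u,m[0],m[-1],np.round((W[(m[0]+m[-1])//2,u]-rig_o)@rig_R*1000,1))
E
```

```text
7.35 q [-42.7  12.5  93.8  -0.   73.4 -21.9] p [ 0.4228 -0.2389  0.3232] f [0.6 0.1 0.6] op 0.46 0.0
[[0.355, 0.935, 0.004], [0.935, -0.355, -0.004], [-0.003, 0.005, -1.0]]
340 180 187 [-66.2 114.3  17. ]
346 175 186 [-57.4  98.5  28.8]
352 177 186 [-56.8  80.1  20.5]
388 189 192 [-70.2 -28.4  15.2]
394 173 191 [-47.4 -40.9  30.9]
400 160 192 [-24.9 -59.3  17.9]
406 160 188 [-16.1 -77.1  14.4]
412 160 185 [ -8.6 -93.8  16.8]
```

```bash
python3 - <<'E'
import numpy as np,cv2
a=cv2.imread("pics/w2.png"); b=cv2.imread("pics/t2.png"); cv2.imwrite("pics/m2.png",np.vstack([cv2.resize(a[60:400],(640,340)),b[:250]]) if b.shape[1]==640 else a)
E
```

```text
(no output)
```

View pics/m2.png

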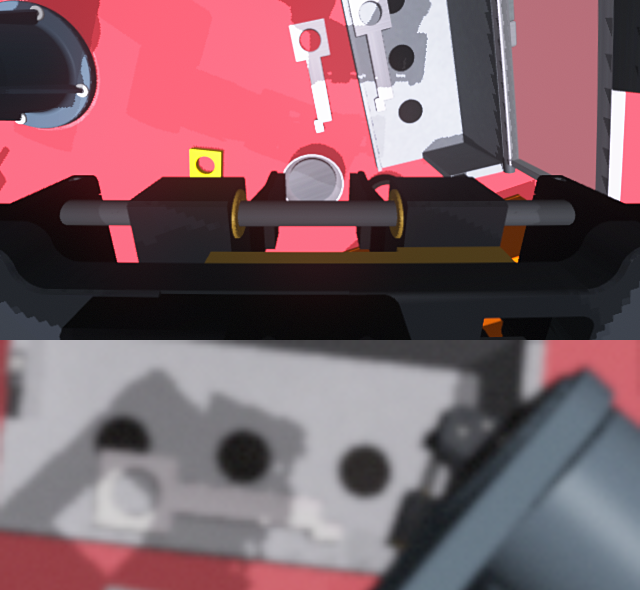

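The drag worked: spanner A now lies along the tray's front, with its hole at about (371,72) in the full wrist picture. The jaw is near (380,160).

```bash
python3 - <<'E'
from h import *
t=np.load("w2.npz"); W=t["W"]; P=(W-rig_o)@rig_R*1000
for v in range(54,170,8):
    row=P[v,330:420]; m=(row[:,2]>21.5)&(row[:,2]<33)&(row[:,0]<0)&(row[:,0]>-85)
    if m.sum(): r=row[m]; print(v,m.sum(),"mid",np.round((r[0]+r[-1])/2,1),"w",np.round(np.linalg.norm(r[0]-r[-1]),1))
c=viewer.camera_info("wrist"); T=np.array(c["tool_from_camera"]); s=readout.read_state(); R=s["tcp_rot"]; p=s["position"]
K=np.array([[c["fx"],0,c["cx"]],[0,c["fy"],c["cy"]],[0,0,1.]])
q=cv2.undistortPoints(np.array([[(371,72.)]]),K,np.array(c["distortion"]))[0,0]
o=R@T[:3,3]+p; r=R@T[:3,:3]@np.r_[q,1]; print("hole",(o+r*(.027-o[2])/r[2]-rig_o)@rig_R)
E
```

```text
54 29 mid [-50.7 106.6  26.6] w 65.8
62 33 mid [-50.7  95.3  26.2] w 68.1
70 21 mid [-50.7  83.9  25.5] w 67.1
78 23 mid [-51.6  72.6  24.7] w 67.0
86 42 mid [-51.2  60.4  26.4] w 67.6
94 30 mid [-59.6  50.6  25.9] w 49.3
102 21 mid [-60.4  38.7  25.1] w 49.7
110 20 mid [-59.9  26.2  25.9] w 50.3
118 20 mid [-60.4  13.8  27.2] w 48.8
126 19 mid [-59.7   1.   26.6] w 49.1
134 20 mid [-60.4 -11.7  25.2] w 49.8
142 20 mid [-59.9 -24.8  25.7] w 50.0
150 20 mid [-60.1 -38.   26.2] w 48.8
158 22 mid [-60.4 -51.2  26.9] w 47.6
166 14 mid [-68.6 -62.7  26.7] w 33.1
hole [-0.04547376  0.08139617  0.027     ]
```

```bash
python3 - <<'E'
from h import *
R=down(83.8); a=rigw(-44,20,120); b=rigw(-44,20,18)
to(a,R,lab="above"); to(b,R,a,R,"down")
E
```

```text
above [0.378, 0.396, 0.801, 0.001, -0.0, -0.161]
down [0.0, 0.0, 0.408, 0.0, 0.0, 0.0]
```

Request:
send_rows(
  moves=[
    [0.378,0.396,0.4,0,0,-0.16],
    [0.378,0.396,0.4,0,0,-0.16],
    [0.378,0.396,0.4,0,0,-0.16],
    [0.378,0.396,0.8,0,0,-0.16],
    [0.378,0.396,0.8,0,0,-0.16],
    [0.378,0.396,0.8,0,0,-0.16],
    [0.378,0.396,0.8,0,0,-0.16],
  ],
  grip=0.38,
)

```text
time_s: 8.15
position: [0.5478, -0.1822, 0.1166]
tcp_rot: [[0.107, 0.994, -0.007], [0.994, -0.107, 0.004], [0.003, -0.007, -1.0]]
force: [-0.3, 0.4, 0.7]
opening: 0.382
grasp_force: 0.0
```

```bash
python3 - <<'E'
from h import *
s=st(); print(((s["position"]-rig_o)@rig_R).round(4)); R=down(83.8); to(rigw(-44,20,18),R)
E
```

```text
8.15 q [-29.5  34.8  94.1   0.   51.5 -23.3] p [ 0.5478 -0.1822  0.1166] f [-0.3  0.4  0.7] op 0.382 0.0
[-0.046   0.0217  0.1166]
 [-0.008, 0.011, 0.394, -0.005, -0.002, 0.001]
```

Request:
send_rows(
  moves=[
    [0,0.01,0.15,-0.005,-0.002,0],
    [-0.008,0.01,0.3,-0.005,-0.002,0],
    [-0.008,0.01,0.39,-0.005,-0.002,0],
    [-0.008,0.01,0.39,-0.005,-0.002,0],
    [-0.008,0.01,0.39,-0.005,-0.002,0],
  ],
)

```text
time_s: 8.65
position: [0.5529, -0.1872, 0.0244]
tcp_rot: [[0.109, 0.994, 0.01], [0.994, -0.109, -0.006], [-0.004, 0.011, -1.0]]
force: [-0.1, 0.7, 0.3]
opening: 0.38
grasp_force: 0.0
```

Request:
send_rows(
  moves=[
    [0,0,0,0,0,0],
    [0,0,0,0,0,0],
    [0,0,0,0,0,0],
    [0,0,0,0,0,0],
    [0,0,0,0,0,0],
    [0,0,-0.05,0,0,0],
    [0,0,-0.15,0,0,0],
    [0,0,-0.3,0,0,0],
    [0,0,-0.5,0,0,0],
    [0,0,-0.7,0,0,0],
    [0,0,-0.9,0,0,0],
    [0,0,-0.9,0,0,0],
  ],
  grip=0,
)

```text
time_s: 9.85
position: [0.5544, -0.1875, 0.2566]
tcp_rot: [[0.108, 0.994, 0.024], [0.994, -0.108, -0.013], [-0.01, 0.025, -1.0]]
force: [1.0, -0.1, -1.1]
opening: 0.262
grasp_force: 30.0
```

```bash
python3 - <<'E'
from h import *
s=st(); 
im,d,W=cloud("wrist"); save(im,"w3.png"); np.savez("w3.npz",im=im,W=W)
# kinematic fit attempt from data: planar
q=np.radians(s["joint_positions"]); p=s["position"]
data=[([64.486,30.224,82.088,67.689],[.165,.603,.223]),([-22.5,7.8,96.,76.3],[.4422,-.0629,.3472]),([-28.8,39.2,85.9,54.8],[.6026,-.2044,.1054]),([-42.7,12.5,93.8,73.4],[.4228,-.2389,.3232]),([-29.5,34.8,94.1,51.5],[.5478,-.1822,.1166]),(s["joint_positions"][[0,1,2,4]],p)]
from scipy.optimize import least_squares
def f(x):
    o=[]
    for (a,b,c,e),P in data:
        a,b,c=np.radians([a,b,c]); r=np.cos(a)*P[0]+np.sin(a)*P[1]
        o+=[x[0]+x[1]*np.sin(b)+x[2]*np.sin(b+c)-r, x[3]+x[1]*np.cos(b)+x[2]*np.cos(b+c)-P[2]]
    return o
r=least_squares(f,[0,.4,.4,.1]); print(r.x,np.abs(r.fun).max())
E
```

```text
9.85 q [-29.6  24.3  86.9   0.   67.3 -23.4] p [ 0.5544 -0.1875  0.2566] f [ 1.  -0.1 -1.1] op 0.262 30.0
[-0.01295224  0.50239554  0.39458794 -0.0563248 ] 0.014356647459057958
```

View pics/w3.png

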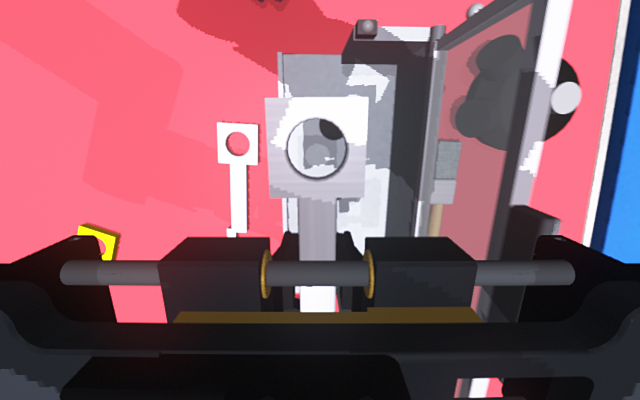

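Spanner A is in the grip with its hole at (316,148), hanging straight. The brush seems to lie behind the rig, at about (440,190).

```bash
python3 - <<'E'
from h import *
t=np.load("w3.npz"); W=t["W"]; s=readout.read_state(); T=(W-s["position"])@s["tcp_rot"]*1000
for v,u in((110,300),(110,340),(150,278),(150,356),(185,300),(185,340),(215,310),(215,325)): print((u,v),T[v,u].round(1))
c=viewer.camera_info("wrist"); M=np.array(c["tool_from_camera"])
K=np.array([[c["fx"],0,c["cx"]],[0,c["fy"],c["cy"]],[0,0,1.]])
q=cv2.undistortPoints(np.array([[(316.,148.)]]),K,np.array(c["distortion"]))[0,0]
o=M[:3,3]; r=M[:3,:3]@np.r_[q,1]
for z in(-.004,-.008,-.011): print("hole",o+r*(z-o[2])/r[2])
E
python3 - <<'E'
import sys; sys.path.insert(0,".")
from h import *
from scipy.optimize import least_squares
data=[([64.486,30.224,82.088,67.689],[.165,.603,.223]),([-22.5,7.8,96.,76.3],[.4422,-.0629,.3472]),([-28.8,39.2,85.9,54.8],[.6026,-.2044,.1054]),([-42.7,12.5,93.8,73.4],[.4228,-.2389,.3232]),([-29.5,34.8,94.1,51.5],[.5478,-.1822,.1166]),([-29.6,24.3,86.9,67.3],[.5544,-.1875,.2566])]
def f(x):
    o=[]
    for (a,b,c,e),P in data:
        a,b,c,e=np.radians([a,b,c,e]); r=np.cos(a)*P[0]+np.sin(a)*P[1]; k=b+c+e
        o+=[x[0]+x[1]*np.sin(b)+x[2]*np.sin(b+c)+x[4]*np.cos(b+c)+x[5]*np.sin(k)-r, x[3]+x[1]*np.cos(b)+x[2]*np.cos(b+c)-x[4]*np.sin(b+c)+x[5]*np.cos(k)-P[2]]
    return np.r_[o,(x[5]-.3)*.01]
r=least_squares(f,[0,.4,.4,.3,0,.3]); print(r.x,np.abs(r.fun).max())
E
```

```text
(300, 110) [81.6 -6.4 -7.2]
(340, 110) [81.7 15.6 -5.9]
(278, 150) [ 60.2 -19.1  -8.1]
(356, 150) [60.  25.  -6.7]
(300, 185) [39.8 -7.1 -6.7]
(340, 185) [39.6 16.4 -5.9]
(310, 215) [21.3 -1.4 -6.8]
(325, 215) [21.9  7.6 -8.5]
hole [ 6.20778055e-02 -1.73265288e-05 -4.00000000e-03]
hole [ 6.23709189e-02 -2.04085778e-06 -8.00000000e-03]
hole [ 6.25907540e-02  9.42339549e-06 -1.10000000e-02]
[-0.00095844  0.587878    0.39292702  0.29318459  0.11431634  0.32369296] 0.00047635068607518316
```

```bash
python3 - <<'E'
from h import *
R=ax([0.1,1,.3],[0,.34,-.94]); to([.50,-.02,.42],R)
E
```

```text
[0.634, -0.268, -0.679, 0.034, 0.225, -0.006]
```

Request:
send_rows(
  moves=[
    [0.2,-0.27,-0.68,0,0,0],
    [0.63,-0.27,-0.68,0.03,0.22,0],
    [0.63,-0.27,-0.68,0.03,0.22,0],
    [0.63,-0.27,-0.68,0.03,0.22,0],
    [0.63,-0.27,-0.68,0.03,0.22,0],
    [0.63,-0.27,-0.68,0.03,0.22,0],
    [0.63,-0.27,-0.68,0.03,0.22,0],
    [0.63,-0.27,-0.68,0.03,0.22,0],
    [0.63,-0.27,-0.68,0.03,0.22,0],
  ],
)

```text
time_s: 10.8
position: [0.4983, -0.0213, 0.4147]
tcp_rot: [[0.11, 0.994, -0.005], [0.935, -0.102, 0.339], [0.336, -0.042, -0.941]]
force: [-0.8, -0.1, -1.3]
opening: 0.26
grasp_force: 30.0
```

```bash
python3 - <<'E'
from h import *
s=st(); print(s["tcp_rot"].round(3).tolist())
E
```

```text
10.8 q [-26.5  12.   82.9  17.6  94.3 -20.3] p [ 0.4983 -0.0213  0.4147] f [-0.8 -0.1 -1.3] op 0.26 30.0
[[0.11, 0.994, -0.005], [0.935, -0.102, 0.339], [0.336, -0.042, -0.941]]
```

```bash
cat >> h.py <<'E'
from scipy.optimize import least_squares
E=lambda a,d: Ro.from_euler(a,d,degrees=True).as_matrix()
KP=np.array([-.00096,.5879,.3929,.276,.1143,.3065,.111])
def fk(q,x=None):
    x=KP if x is None else x
    b,c=np.radians(q[1]),np.radians(q[1]+q[2]); B=E("z",q[0])
    w=np.array([x[0]+x[1]*np.sin(b)+x[2]*np.sin(c)+x[4]*np.cos(c),x[6],x[3]+x[1]*np.cos(b)+x[2]*np.cos(c)-x[4]*np.sin(c)])
    R=B@E("y",q[1]+q[2])@E("z",q[3])@E("y",q[4])@E("z",q[5]+90)
    return B@w+x[5]*R[:,2],R
LO=np.array([-176.69,-43.24,12.49,-82,0,-163.58]);HI=np.array([176.69,126.21,139.97,262,151.66,163.58])
def ik(p,R,q0):
    def f(q):
        a,B=fk(q); return np.r_[(a-p)*5,Ro.from_matrix(B.T@R).as_rotvec()]
    r=least_squares(f,np.clip(q0,LO+.1,HI-.1),bounds=(LO,HI),x_scale=30.); return r.x,np.abs(r.fun).max()
def path(p0,R0,p1,R1,q0,n=10):
    v=Ro.from_matrix(R0.T@R1).as_rotvec(); q=q0
    for i in range(1,n+1):
        t=i/n; q,e=ik(np.array(p0)+(np.array(p1)-p0)*t,R0@Ro.from_rotvec(v*t).as_matrix(),q); print(round(t,2),q.round(0).astype(int),round(e,4))
    return q
E
python3 - <<'E'
from h import *
s=readout.read_state(); q=s["joint_positions"]; p,R=fk(q); print(p-s["position"],Ro.from_matrix(R.T@s["tcp_rot"]).magnitude())
X=rack_R[:,0]; Z=np.array([0,0,1.])
def hang(b,y,x=-2,z=230,L=.062,yaw=0):
    Xv=E("z",yaw)@X; zt=np.cos(np.radians(b))*Xv-np.sin(np.radians(b))*Z; Rh=ax(Z,zt); return rackw(x,y,z)-L*Rh[:,0]+.001*zt,Rh
for b in(15,25,35):
  for y in(65,-65):
    ph,Rh=hang(b,y); 
    for q0 in([0,40,120,170,50,-90],[0,40,120,90,50,0]):
        qq,e=ik(ph,Rh,np.array(q0,float)); print(b,y,ph.round(3),qq.round(0),round(e,4))
# intermediate: point left-forward
ph,Rh=hang(25,65,x=-80)
Ri=ax([0,.3,1],[.5,.8,-.3]); pi=np.array([.50,.08,.36])
q1=path(s["position"],s["tcp_rot"],pi,Ri,q,8); print("--"); path(pi,Ri,ph,Rh,q1,10); print(ph)
E
```

```text
[0.00017174 0.00026374 0.00042364] 4.644070620663011e-16
15 65 [0.655 0.258 0.17 ] [ 16.  50. 120. 189.  64. -92.] 0.0
15 65 [0.655 0.258 0.17 ] [ 16.  50. 120. 189.  64. -92.] 0.0
15 -65 [0.671 0.129 0.17 ] [ -3.  50. 125. 169.  70. -89.] 0.0
15 -65 [0.671 0.129 0.17 ] [ -3.  50. 125. 169.  70. -89.] 0.0
25 65 [0.645 0.257 0.173] [ 16.  42. 119. 191.  46. -94.] 0.0
25 65 [0.645 0.257 0.173] [ 16.  42. 119. 191.  46. -94.] 0.0
25 -65 [0.661 0.128 0.173] [ -3.  42. 123. 168.  51. -87.] 0.0
25 -65 [0.661 0.128 0.173] [ -3.  42. 123. 168.  51. -87.] 0.0
35 65 [0.635 0.256 0.179] [ 16.  36. 115. 195.  27. -99.] 0.0
35 65 [0.635 0.256 0.179] [ 16.  36. 115. 195.  27. -99.] 0.0
35 -65 [0.652 0.127 0.179] [ -2.  35. 120. 164.  30. -82.] 0.0
35 -65 [0.652 0.127 0.179] [ -2.  35. 120. 164.  30. -82.] 0.0
0.12 [-29  11  87  24  92 -23] 0.0
0.25 [-32  11  91  31  89 -25] 0.0
0.38 [-34  11  95  37  87 -29] 0.0
0.5 [-37  11 100  44  85 -34] 0.0
0.62 [-39  12 105  50  84 -39] 0.0
0.75 [-41  14 110  57  83 -45] 0.0
0.88 [-42  17 115  64  83 -52] 0.0
1.0 [-43  20 120  71  83 -59] 0.0
--
0.1 [-40  21 124  77  77 -62] 0.0
0.2 [-37  23 128  85  72 -66] 0.0
0.3 [-33  25 132  95  67 -71] 0.0
0.4 [-27  27 135 108  64 -77] 0.0
0.5 [-21  31 137 122  63 -82] 0.0
0.6 [-13  34 138 137  63 -87] 0.0
0.7 [ -5  37 137 151  63 -89] 0.0
0.8 [  3  39 136 165  62 -90] 0.0
0.9 [ 11  41 133 178  60 -90] 0.0
1.0 [ 18  43 129 191  57 -92] 0.0
[0.56720926 0.24689696 0.1733863 ]
```

```bash
cat >> h.py <<'E'
def hang(b,y,x=-2,z=230,L=.062,yaw=0):
    Z=np.array([0,0,1.]); Xv=E("z",yaw)@rack_R[:,0]; zt=np.cos(np.radians(b))*Xv-np.sin(np.radians(b))*Z; Rh=ax(Z,zt); return rackw(x,y,z)-L*Rh[:,0]+.001*zt,Rh
E
python3 - <<'E'
from h import *
s=readout.read_state(); q=s["joint_positions"]
Ri=ax([0,.3,1],[.5,.8,-.3]); pi=np.array([.55,.08,.38])
ph,Rh=hang(15,65,-70,245); pm,_=hang(15,65,0,230); pl,_=hang(15,65,0,219)
q1=path(s["position"],s["tcp_rot"],pi,Ri,q,4); print("--"); q2=path(pi,Ri,ph,Rh,q1,8);print("--"); path(ph,Rh,pm,Rh,q2,3); print(ph,pm)
to(pi,Ri,lab="mid"); to(ph,Rh,pi,Ri,"pre")
E
```

```text
0.25 [-31  12  89  31  90 -24] 0.0
0.5 [-35  13  96  44  85 -31] 0.0
0.75 [-37  16 105  58  83 -40] 0.0
1.0 [-38  21 113  73  82 -52] 0.0
--
0.12 [-35  22 119  81  75 -57] 0.0
0.25 [-32  24 125  92  69 -64] 0.0
0.38 [-26  28 130 107  66 -73] 0.0
0.5 [-19  32 133 124  66 -82] 0.0
0.62 [-11  38 135 142  69 -89] 0.0
0.75 [ -1  42 135 159  73 -91] 0.0
0.88 [  9  46 133 175  74 -91] 0.0
1.0 [ 18  49 129 191  73 -90] 0.0
--
0.33 [ 17  49 126 190  70 -91] 0.0
0.67 [ 17  49 122 190  67 -91] 0.0
1.0 [ 16  50 119 189  64 -92] 0.0
[0.58725606 0.24950059 0.18485378] [0.65667304 0.25851628 0.16985378]
mid [0.355, 0.17, 0.267, -0.279, 0.56, 0.1]
pre [-0.504, -0.313, 0.86, -0.542, -0.014, 0.25]
```

Request:
send_rows(
  moves=[
    [0.06,0.03,0.04,-0.04,0.08,0.015],
    [0.1,0.05,0.08,-0.08,0.16,0.03],
    [0.15,0.07,0.12,-0.12,0.24,0.04],
    [0.2,0.1,0.15,-0.16,0.32,0.06],
    [0.25,0.12,0.19,-0.2,0.4,0.07],
    [0.31,0.14,0.23,-0.24,0.48,0.085],
    [0.355,0.17,0.267,-0.279,0.56,0.1],
    [0.355,0.17,0.267,-0.279,0.56,0.1],
    [0.355,0.17,0.267,-0.279,0.56,0.1],
    [0.355,0.17,0.267,-0.279,0.56,0.1],
  ],
)

```text
time_s: 11.8
position: [0.5512, 0.0795, 0.3826]
tcp_rot: [[0.023, 0.862, 0.506], [0.339, -0.483, 0.807], [0.941, 0.153, -0.303]]
force: [-0.2, 1.0, -1.5]
opening: 0.263
grasp_force: 30.0
```

```bash
python3 - <<'E'
from h import *
s=st(); ph,Rh=hang(15,65,-70,245); to(ph,Rh,lab="pre")
E
```

```text
11.8 q [-37.8  20.5 112.3  73.2  82.2 -51.7] p [0.5512 0.0795 0.3826] f [-0.2  1.  -1.5] op 0.263 30.0
pre [-0.51, -0.325, 0.862, -0.542, -0.016, 0.254]
```

Request:
send_rows(
  moves=[
    [-0.05,-0.03,0.08,-0.05,0,0.025],
    [-0.1,-0.06,0.17,-0.11,0,0.05],
    [-0.15,-0.1,0.26,-0.16,0,0.075],
    [-0.2,-0.13,0.34,-0.22,-0.006,0.1],
    [-0.255,-0.16,0.43,-0.27,-0.008,0.127],
    [-0.3,-0.2,0.52,-0.325,-0.01,0.15],
    [-0.36,-0.23,0.6,-0.38,-0.01,0.178],
    [-0.41,-0.26,0.69,-0.43,-0.013,0.2],
    [-0.46,-0.29,0.78,-0.49,-0.015,0.23],
    [-0.51,-0.325,0.862,-0.542,-0.016,0.254],
    [-0.51,-0.325,0.862,-0.542,-0.016,0.254],
    [-0.51,-0.325,0.862,-0.542,-0.016,0.254],
  ],
)

```text
time_s: 13.0
position: [0.5869, 0.2558, 0.1855]
tcp_rot: [[0.254, 0.134, 0.958], [0.029, -0.991, 0.131], [0.967, -0.006, -0.256]]
force: [-0.5, -0.9, -1.3]
opening: 0.278
grasp_force: 3.0
```

Request:
send_rows(
  moves=[
    [0,0,0,0,0,0],
    [0,0,0,0,0,0],
  ],
)

```text
time_s: 13.2
position: [0.587, 0.2502, 0.1862]
tcp_rot: [[0.256, 0.126, 0.958], [0.028, -0.992, 0.123], [0.966, -0.004, -0.258]]
force: [0.6, -0.5, -1.6]
opening: 0.266
grasp_force: 30.0
```

```bash
python3 - <<'E'
from h import *
s=st(); ph,Rh=hang(15,65,-70,245); pm,_=hang(15,65,0,230); to(ph,Rh,lab="pre"); to(pm,Rh,lab="in")
im,d,W=cloud("wrist"); save(im,"w4.png"); np.savez("w4.npz",im=im,W=W)
E
```

```text
13.2 q [ 18.   48.8 128.7 190.9  72.6 -90.2] p [0.587  0.2502 0.1862] f [ 0.6 -0.5 -1.6] op 0.266 30.0
pre [-0.005, 0.003, 0.002, 0.001, -0.001, -0.003]
in [0.009, 0.003, 0.288, 0.001, -0.001, -0.003]
```

View pics/w4.png

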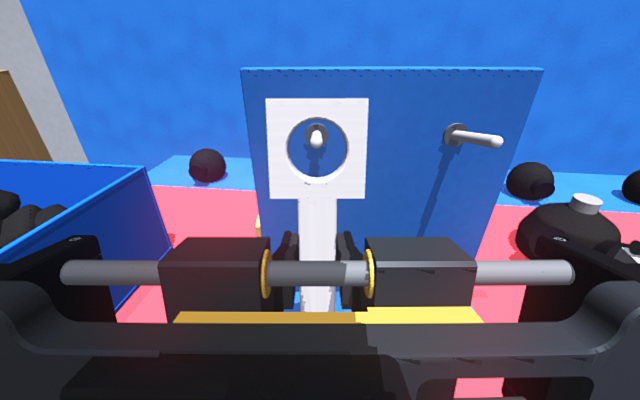

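The grip slackened for a moment, but the spanner is still in place with its hole at (317,150) and the peg tip at (316,138) inside it. Inserting now.

Request:
send_rows(
  moves=[
    [0.003,0,0.08,0,0,0],
    [0.005,0.003,0.17,0,0,0],
    [0.009,0.003,0.25,0,0,0],
    [0.009,0.003,0.29,0,0,0],
    [0.009,0.003,0.29,0,0,0],
    [-0.015,0.003,0.29,0,0,0],
    [-0.033,0.003,0.29,0,0,0],
    [-0.033,0.003,0.29,0,0,0],
    [-0.033,0.003,0.29,0,0,0],
  ],
)

```text
time_s: 14.15
position: [0.6536, 0.2593, 0.1588]
tcp_rot: [[0.256, 0.127, 0.958], [0.029, -0.992, 0.124], [0.966, -0.004, -0.258]]
force: [1.8, -0.1, 3.0]
opening: 0.267
grasp_force: 30.0
```

```bash
python3 - <<'E'
from h import *
s=st(); im,d,W=cloud("side"); save(cv2.resize(im[80:220,300:460],None,fx=4,fy=4),"s5.png")
E
```

```text
14.15 q [ 16.3  51.2 119.6 189.5  66.  -91.3] p [0.6536 0.2593 0.1588] f [ 1.8 -0.1  3. ] op 0.267 30.0
```

View pics/s5.png

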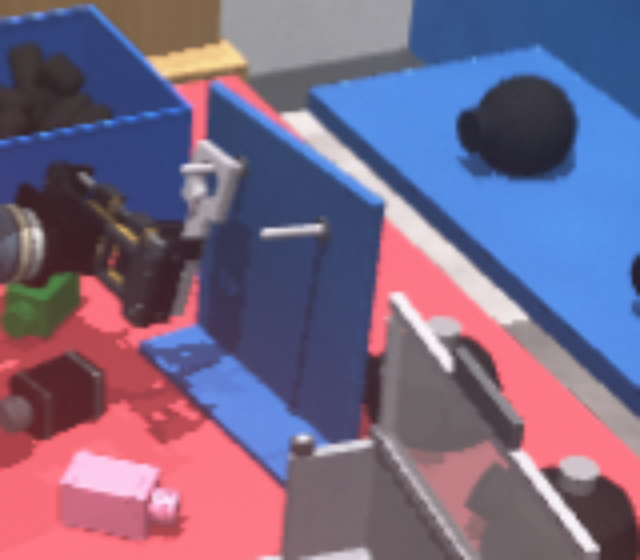

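The peg tip sticks out through the eye and the weight is taken. Releasing and backing off.

Request:
send_rows(
  moves=[
    [0,0,0,0,0,0],
    [0,0,0,0,0,0],
    [0,0,0,0,0,0],
    [0,0,0,0,0,0],
    [0,0,-0.05,0,0,0],
    [0,0,-0.15,0,0,0],
    [0,0,-0.3,0,0,0],
    [0,0,-0.4,0,0,0],
    [0,0,-0.4,0,0,0],
    [0,0,-0.4,0,0,0],
  ],
  grip=0.6,
)

```text
time_s: 15.2
position: [0.5572, 0.2472, 0.1839]
tcp_rot: [[0.259, 0.129, 0.957], [0.03, -0.992, 0.125], [0.965, -0.003, -0.261]]
force: [0.1, -0.6, -0.2]
opening: 0.603
grasp_force: 0.0
```

```bash
python3 - <<'E'
from h import *
s=st(); q=s["joint_positions"]
im,d,W=cloud("wrist"); np.savez("w5.npz",im=im,W=W); save(im,"w5.png")
P=(W-rack_o)@rack_R*1000
m=(im.min(2)>150)&(P[...,0]>-40)&(P[...,0]<31)&(P[...,2]>60)&(P[...,2]<290)&(abs(P[...,1])<130)
Q=P[m]; Q=Q[Q[:,1]>20]; print(len(Q),np.percentile(Q,[2,50,98],axis=0).round(0).tolist())
Ri=ax([0,.3,1],[.5,.8,-.3]); pi=np.array([.55,.08,.38]); Rb=down(80.4); pb=np.array([.43,-.19,.25])
q1=path(s["position"],s["tcp_rot"],pi,Ri,q,6); print("-"); path(pi,Ri,pb,Rb,q1,6)
to(pi,Ri,lab="mid"); to(pb,Rb,pi,Ri,lab="dn")
E
```

```text
15.2 q [ 19.1  50.5 132.6 191.5  77.9 -89.2] p [0.5572 0.2472 0.1839] f [ 0.1 -0.6 -0.2] op 0.603 0.0
4379 [[-1.0, 39.0, 82.0], [4.0, 65.0, 200.0], [11.0, 92.0, 245.0]]
0.17 [  6  47 138 170  79 -92] 0.0
0.33 [ -8  40 139 147  74 -93] 0.0
0.5 [-21  33 136 123  68 -84] 0.0
0.67 [-29  26 129 101  67 -71] 0.0
0.83 [-35  22 121  84  73 -60] 0.0
1.0 [-38  21 113  73  82 -52] 0.0
-
0.17 [-41  18 109  60  80 -47] 0.0
0.33 [-42  16 105  48  78 -43] 0.0
0.5 [-42  15 103  36  76 -40] 0.0
0.67 [-41  14 101  25  72 -37] 0.0
0.83 [-39  15 101  13  68 -33] 0.0
1.0 [-37  16 102   0  62 -28] 0.0
mid [0.729, 0.656, -0.318, 0.542, 0.013, -0.252]
dn [-0.865, 0.034, -0.958, 0.217, -0.776, -0.131]
```

Request:
send_rows(
  moves=[
    [0.2,0.03,0,0,0,0],
    [0.35,0.1,-0.05,0.05,0,-0.02],
    [0.42,0.2,-0.08,0.11,0,-0.05],
    [0.48,0.3,-0.12,0.17,0,-0.08],
    [0.53,0.4,-0.16,0.23,0.005,-0.11],
    [0.58,0.48,-0.2,0.29,0.007,-0.14],
    [0.63,0.55,-0.24,0.36,0.01,-0.17],
    [0.68,0.62,-0.28,0.42,0.01,-0.2],
    [0.729,0.656,-0.318,0.48,0.013,-0.23],
    [0.729,0.656,-0.318,0.542,0.013,-0.252],
    [0.729,0.656,-0.318,0.542,0.013,-0.252],
    [0.729,0.656,-0.318,0.542,0.013,-0.252],
  ],
)

```text
time_s: 16.45
position: [0.5534, 0.0755, 0.3812]
tcp_rot: [[0.025, 0.86, 0.51], [0.341, -0.487, 0.804], [0.94, 0.153, -0.305]]
force: [-0.7, -0.5, -0.3]
opening: 0.6
grasp_force: 0.0
```

Request:
send_rows(
  moves=[
    [-0.1,0.005,-0.1,0.025,-0.09,-0.015],
    [-0.2,0.01,-0.2,0.05,-0.17,-0.03],
    [-0.3,0.01,-0.3,0.07,-0.26,-0.045],
    [-0.39,0.015,-0.43,0.1,-0.35,-0.06],
    [-0.48,0.02,-0.53,0.12,-0.43,-0.07],
    [-0.58,0.02,-0.64,0.145,-0.52,-0.09],
    [-0.67,0.025,-0.75,0.17,-0.6,-0.1],
    [-0.77,0.03,-0.85,0.19,-0.69,-0.115],
    [-0.865,0.034,-0.958,0.217,-0.776,-0.131],
    [-0.865,0.034,-0.958,0.217,-0.776,-0.131],
    [-0.865,0.034,-0.958,0.217,-0.776,-0.131],
    [-0.865,0.034,-0.958,0.217,-0.776,-0.131],
  ],
  grip=0.5,
)

```text
time_s: 17.65
position: [0.4294, -0.1892, 0.2505]
tcp_rot: [[0.167, 0.986, -0.0], [0.986, -0.167, 0.002], [0.002, -0.001, -1.0]]
force: [-0.0, -1.6, 0.4]
opening: 0.503
grasp_force: 0.0
```

```bash
python3 - <<'E'
from h import *
s=st(); im,d,W=cloud("wrist"); np.savez("w6.npz",im=im,W=W); save(im,"w6.png")
R=down(80.4); u=R[:,0]; c=np.array([.453,-.128,0])-u*.061
to(c+[0,0,.1],R,lab="above"); to(c+[0,0,.0035],R,c+[0,0,.1],R,"dn"); print(c)
for v in range(100,300,8):
    row=W[v,260:420]; m=(row[:,2]>.007)&(row[:,2]<.019)&(im[v,260:420].min(1)>150)&(row[:,0]<.5)
    if m.sum()>5: r=row[m]; print(v,m.sum(),"mid",np.round((r[0]+r[-1])/2,4),"w",np.round(np.linalg.norm(r[0]-r[-1]),4))
E
```

```text
17.65 q [-3.750e+01  1.610e+01  1.017e+02  1.000e-01  6.230e+01 -2.800e+01] p [ 0.4294 -0.1892  0.2505] f [-0.  -1.6  0.4] op 0.503 0.0
above [0.014, 0.052, 0.603, -0.0, -0.001, -0.0]
dn [0.0, 0.0, 0.386, 0.0, 0.0, 0.0]
[ 0.44282711 -0.18814576  0.        ]
116 39 mid [ 0.4574 -0.1043  0.0131] w 0.0538
124 24 mid [ 0.4557 -0.1148  0.0134] w 0.0541
132 14 mid [ 0.454  -0.1254  0.0138] w 0.0544
140 17 mid [ 0.4515 -0.1361  0.0124] w 0.0536
148 36 mid [ 0.4504 -0.1472  0.0125] w 0.0525
156 16 mid [ 0.4487 -0.1584  0.0122] w 0.0215
164 15 mid [ 0.4461 -0.1695  0.0124] w 0.0202
172 16 mid [ 0.445  -0.1811  0.0123] w 0.0218
180 16 mid [ 0.4431 -0.1926  0.0131] w 0.022
188 16 mid [ 0.4412 -0.2045  0.0127] w 0.0221
196 15 mid [ 0.4385 -0.2165  0.0119] w 0.0209
204 15 mid [ 0.4366 -0.2284  0.013 ] w 0.021
212 15 mid [ 0.4346 -0.2407  0.0131] w 0.0213
220 15 mid [ 0.4326 -0.2533  0.0129] w 0.0213
228 9 mid [ 0.4184 -0.2641  0.0127] w 0.0123
```

Request:
send_rows(
  moves=[
    [0.01,0.05,0.3,0,0,0],
    [0.014,0.056,0.6,0,0,0],
    [0.014,0.056,0.8,0,0,0],
    [0.014,0.056,0.9,0,0,0],
    [0.014,0.056,0.96,0,0,0],
    [0.014,0.056,0.985,0,0,0],
    [0.014,0.056,0.985,0,0,0],
    [0.014,0.056,0.985,0,0,0],
  ],
)

```text
time_s: 18.5
position: [0.4445, -0.1901, 0.0055]
tcp_rot: [[0.167, 0.986, 0.001], [0.986, -0.167, -0.002], [-0.002, 0.001, -1.0]]
force: [1.1, 0.6, -0.1]
opening: 0.5
grasp_force: 0.0
```

Request:
send_rows(
  moves=[
    [0,0,0,0,0,0],
    [0,0,0,0,0,0],
    [0,0,0,0,0,0],
    [0,0,0,0,0,0],
    [0,0,0,0,0,0],
    [0,0,-0.05,0,0,0],
    [0,0,-0.15,0,0,0],
    [0,0,-0.3,0,0,0],
    [0,0,-0.5,0,0,0],
    [0,0,-0.7,0,0,0],
    [0,0,-0.9,0,0,0],
    [0,0,-1,0,0,0],
  ],
  grip=0,
)

```text
time_s: 19.7
position: [0.4448, -0.1897, 0.2591]
tcp_rot: [[0.166, 0.986, 0.005], [0.986, -0.166, -0.005], [-0.004, 0.006, -1.0]]
force: [1.1, -0.7, -2.0]
opening: 0.274
grasp_force: 30.0
```

Request:
send_rows(
  moves=[
    [0,0,-0.2,0,0,0],
    [0,0,-0.3,0,0,0],
    [0,0,-0.3,0,0,0],
  ],
)

```text
time_s: 20.0
position: [0.4454, -0.19, 0.3336]
tcp_rot: [[0.166, 0.986, 0.007], [0.986, -0.166, -0.006], [-0.005, 0.008, -1.0]]
force: [0.5, 0.7, -2.2]
opening: 0.266
grasp_force: 30.0
```

```bash
cat >> h.py <<'E'
def hole(W,im,s,box):
    "eye plate in tool frame (mm) from a wrist cloud: corner extents"
    T=(W-s["position"])@s["tcp_rot"]*1000; a,b,c,d=box; Q=T[b:d,a:c].reshape(-1,3); Q=Q[(abs(Q[:,2]+5)<8)&(abs(Q[:,1])<45)]
    print("plate",np.percentile(Q,[1,50,99],axis=0).round(1).tolist())
E
python3 - <<'E'
from h import *
s=st(); q=s["joint_positions"]
im,d,W=cloud("wrist"); np.savez("w7.npz",im=im,W=W); save(im,"w7.png"); hole(W,im,s,(240,80,400,200))
t=np.load("w3.npz"); 
Ri=ax([0,.3,1],[.5,.8,-.3]); pi=np.array([.55,.06,.40]);  ph,Rh=hang(15,-65,-70,245)
q1=path(s["position"],s["tcp_rot"],pi,Ri,q,5); print("-"); path(pi,Ri,ph,Rh,q1,8)
to(pi,Ri,lab="mid"); to(ph,Rh,pi,Ri,lab="pre")
E
```

```text
20.0 q [-36.3  11.7  93.2  -0.1  74.6 -26.7] p [ 0.4454 -0.19    0.3336] f [ 0.5  0.7 -2.2] op 0.266 30.0
plate [[34.2, -26.9, -9.2], [64.6, 0.5, -7.6], [89.2, 27.8, 0.6]]
0.2 [-39  11  93  14  79 -30] 0.0
0.4 [-41  11  95  28  81 -33] 0.0
0.6 [-43  13  99  42  83 -37] 0.0
0.8 [-43  15 105  56  84 -42] 0.0
1.0 [-40  19 110  71  85 -49] 0.0
-
0.12 [-39  21 116  78  78 -53] 0.0
0.25 [-38  23 121  86  73 -59] 0.0
0.38 [-35  26 126  97  69 -67] 0.0
0.5 [-31  31 131 110  67 -76] 0.0
0.62 [-26  36 134 125  69 -85] 0.0
0.75 [-20  42 136 139  73 -91] 0.0
0.88 [-13  47 136 154  78 -93] 0.0
1.0 [ -5  52 135 168  81 -91] 0.0
mid [1.052, 0.253, -0.279, -0.215, 0.777, 0.132]
pre [-0.723, -0.056, 0.566, -0.542, -0.014, 0.25]
```

Request:
send_rows(
  moves=[
    [0.1,0.03,-0.03,-0.02,0.085,0.015],
    [0.21,0.05,-0.06,-0.045,0.17,0.03],
    [0.32,0.075,-0.08,-0.07,0.26,0.04],
    [0.43,0.1,-0.11,-0.09,0.34,0.06],
    [0.54,0.13,-0.14,-0.12,0.43,0.07],
    [0.65,0.16,-0.17,-0.14,0.52,0.09],
    [0.76,0.19,-0.2,-0.16,0.6,0.1],
    [0.87,0.22,-0.24,-0.19,0.69,0.12],
    [1.0,0.25,-0.28,-0.215,0.777,0.132],
    [1.0,0.25,-0.28,-0.215,0.777,0.132],
    [1.0,0.25,-0.28,-0.215,0.777,0.132],
    [1.0,0.25,-0.28,-0.215,0.777,0.132],
  ],
)

```text
time_s: 21.25
position: [0.5473, 0.0465, 0.3983]
tcp_rot: [[0.034, 0.863, 0.504], [0.334, -0.485, 0.808], [0.942, 0.141, -0.305]]
force: [-0.0, -0.4, -2.3]
opening: 0.271
grasp_force: 30.0
```

```bash
python3 - <<'E'
from h import *
s=st(); ph,Rh=hang(15,-65,-70,245); to(ph,Rh,lab="pre")
E
```

```text
21.25 q [-41.6  19.6 109.8  70.3  85.9 -48.7] p [0.5473 0.0465 0.3983] f [-0.  -0.4 -2.3] op 0.271 30.0
pre [-0.697, -0.068, 0.614, -0.543, -0.012, 0.248]
```

Request:
send_rows(
  moves=[
    [-0.07,-0.007,0.06,-0.055,0,0.025],
    [-0.14,-0.014,0.12,-0.11,0,0.05],
    [-0.21,-0.02,0.18,-0.165,-0.004,0.075],
    [-0.28,-0.027,0.245,-0.22,-0.005,0.1],
    [-0.35,-0.034,0.307,-0.27,-0.006,0.124],
    [-0.42,-0.04,0.37,-0.325,-0.007,0.15],
    [-0.49,-0.048,0.43,-0.38,-0.008,0.174],
    [-0.56,-0.055,0.49,-0.435,-0.01,0.2],
    [-0.63,-0.06,0.55,-0.49,-0.01,0.223],
    [-0.697,-0.068,0.614,-0.543,-0.012,0.248],
    [-0.697,-0.068,0.614,-0.543,-0.012,0.248],
    [-0.697,-0.068,0.614,-0.543,-0.012,0.248],
  ],
)

```text
time_s: 22.45
position: [0.6046, 0.1223, 0.1859]
tcp_rot: [[0.255, 0.132, 0.958], [0.033, -0.991, 0.128], [0.966, -0.001, -0.257]]
force: [-0.3, -0.9, -1.7]
opening: 0.276
grasp_force: 30.0
```

Request:
send_rows(
  moves=[
    [0,0,0,0,0,0],
    [0,0,0,0,0,0],
  ],
)

```text
time_s: 22.65
position: [0.6048, 0.119, 0.1873]
tcp_rot: [[0.254, 0.126, 0.959], [0.031, -0.992, 0.122], [0.967, -0.001, -0.256]]
force: [-0.9, -0.4, -1.2]
opening: 0.271
grasp_force: 30.0
```

```bash
python3 - <<'E'
from h import *
s=st(); ph,Rh=hang(15,-65,-70,245); pm,_=hang(15,-65,0,230); to(ph,Rh,lab="pre"); to(pm,Rh,lab="in")
im,d,W=cloud("wrist"); save(im,"w8.png"); np.savez("w8.npz",im=im,W=W); hole(W,im,s,(240,80,400,200))
c=viewer.camera_info("wrist"); M=np.array(c["tool_from_camera"]); K=np.array([[c["fx"],0,c["cx"]],[0,c["fy"],c["cy"]],[0,0,1.]])
t=s["tcp_rot"].T@(rackw(-34,-65,237)-s["position"]); cc=M[:3,:3].T@(t-M[:3,3]); print("peg tip tool",t.round(4),cv2.projectPoints(cc[None],np.zeros(3),np.zeros(3),K,np.array(c["distortion"]))[0].ravel())
E
```

```text
22.65 q [ -5.4  51.2 135.  167.6  81.2 -91.3] p [0.6048 0.119  0.1873] f [-0.9 -0.4 -1.2] op 0.271 30.0
pre [-0.01, -0.007, 0.0, 0.002, -0.002, -0.001]
in [0.004, -0.008, 0.286, 0.002, -0.002, -0.001]
plate [[34.7, -27.4, -8.0], [65.3, 0.0, -6.5], [89.9, 27.3, 0.7]]
peg tip tool [ 0.061  -0.0019  0.0361] [314.15569397 146.53989595]
```

View pics/w8.png

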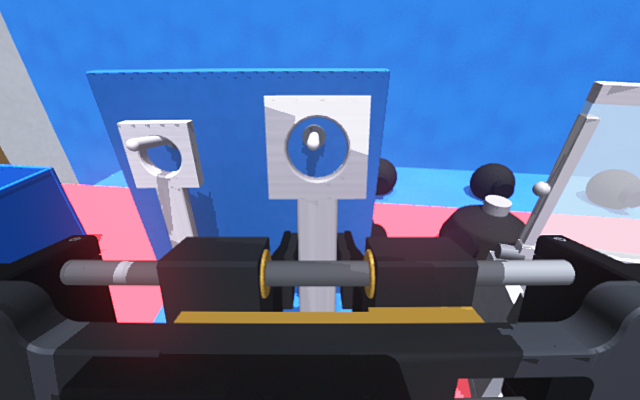

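Spanner A hangs on the left peg. Spanner B's hole is at (317,147), centred on the right peg's tip at (314,140). Insert, lower and release as before.

Request:
send_rows(
  moves=[
    [0,-0.008,0.08,0,0,0],
    [0.004,-0.008,0.17,0,0,0],
    [0.004,-0.008,0.25,0,0,0],
    [0.004,-0.008,0.29,0,0,0],
    [0.004,-0.008,0.29,0,0,0],
    [-0.02,-0.008,0.29,0,0,0],
    [-0.04,-0.008,0.29,0,0,0],
    [-0.04,-0.008,0.29,0,0,0],
    [-0.04,-0.008,0.29,0,0,0],
  ],
)

```text
time_s: 23.6
position: [0.6706, 0.1319, 0.1575]
tcp_rot: [[0.256, 0.128, 0.958], [0.032, -0.992, 0.124], [0.966, -0.002, -0.258]]
force: [-0.3, -1.2, 1.6]
opening: 0.268
grasp_force: 30.0
```

Request:
send_rows(
  moves=[
    [0,0,0,0,0,0],
    [0,0,0,0,0,0],
    [0,0,0,0,0,0],
    [0,0,0,0,0,0],
    [0,0,-0.05,0,0,0],
    [0,0,-0.15,0,0,0],
    [0,0,-0.25,0,0,0],
    [0,0,-0.35,0,0,0],
    [0.1,0,-0.35,0,0,0],
    [0.3,0,-0.35,0,0,0],
    [0.3,0,-0.35,0,0,0],
  ],
  grip=0.6,
)

```text
time_s: 24.7
position: [0.6076, 0.124, 0.2634]
tcp_rot: [[0.237, 0.13, 0.963], [0.033, -0.992, 0.125], [0.971, 0.002, -0.24]]
force: [0.5, -0.4, 1.3]
opening: 0.6
grasp_force: 0.0
```

```bash
python3 - <<'E'
from h import *
s=st(); q=s["joint_positions"]
im,d,W=cloud("wrist"); P=(W-rack_o)@rack_R*1000
m=(im.min(2)>120)&(P[...,0]>-40)&(P[...,0]<31)&(P[...,2]>60)&(P[...,2]<290)&(abs(P[...,1])<130)
Q=P[m]; 
for k in(Q[:,1]>20,Q[:,1]<-20): print(k.sum(),np.percentile(Q[k],[2,50,98],axis=0).round(0).tolist())
im,d,W=cloud("top"); np.savez("t8.npz",im=im,W=W); save(im,"t8.png")
Z=W[...,2]; mx=im.max(2).astype(int); ok=np.isfinite(Z)
for n,(a,b,c,e) in dict(A=(195,160,255,218),B=(155,195,215,250)).items():
    m=ok&(Z>.035)&(Z<.07)&(mx<80); z=np.zeros_like(m); z[b:e,a:c]=1; m&=z
    r=cv2.minAreaRect((W[m][:,:2]*1000).astype(np.float32)); print(n,m.sum(),np.round(r[0],1),np.round(r[1],1),round(r[2],1))
    m=ok&(Z>.025)&(Z<.07)&(mx>100)&(np.ptp(im.astype(int),axis=2)<30)&z.astype(bool); print("neck",m.sum(),np.median(W[m],axis=0).round(3) if m.any() else None)
E
```

```text
24.7 q [ -4.7  37.4 133.6 167.3  67.4 -88.1] p [0.6076 0.124  0.2634] f [ 0.5 -0.4  1.3] op 0.6 0.0
1645 [[-30.0, 38.0, 216.0], [1.0, 64.0, 239.0], [12.0, 92.0, 246.0]]
3306 [[-29.0, -91.0, 128.0], [-5.0, -65.0, 217.0], [6.0, -37.0, 247.0]]
A 5 [544.4 270.3] [5.9 5. ] 64.9
neck 0 None
B 0 [0. 0.] [0. 0.] 0.0
neck 0 None
```

```bash
cat >> h.py <<'E'
def can(c,naz,s=45,b=30,d=.016):
    "pick pose: c=body centre xy of lying can, naz=neck azimuth"
    n=np.array([np.cos(np.radians(naz)),np.sin(np.radians(naz)),0]); zt=-np.sin(np.radians(b))*n-np.cos(np.radians(b))*np.array([0,0,1.])
    R=ax(n,zt); return np.array([c[0],c[1],.025])+n*(s-40)/1000+d*zt,R
def place(x,y,s=45,b=30,d=.016,yaw=0,dz=0):
    X=E("z",yaw)@rig_R[:,0]; zt=np.cos(np.radians(b))*X-np.sin(np.radians(b))*np.array([0,0,1.]); R=ax([0,0,1],zt)
    return rigw(x,y,15+s+dz)+d*zt,R
E
python3 - <<'E'
from h import *
t=np.load("top0.npz"); W=t["W"]; print("brown",W[75,193].round(3),W[85,190].round(3),W[65,195].round(3))
for y in(90,0,-90):
  for b in(30,40):
    for yaw in(0,20,-20):
      p,R=place(-10,y,b=b,yaw=yaw); best=min((ik(p,R,np.array(q0,float)) for q0 in([-20,60,120,160,70,-90],[-40,50,130,120,70,-90],[-20,60,130,200,70,-90])),key=lambda r:r[1]); print(y,b,yaw,p.round(3),best[0].round(0),round(best[1],4))
for c,a in(((.5076,.244),194.7),((.416,.349),225.9)):
    for b in(30,40):
        p,R=can(c,a,b=b); print(p.round(3),*[x.round(0) if hasattr(x,"round") else x for x in ik(p,R,np.array([20,40,90,0,40,-90.]))])
E
```

```text
brown [0.848 0.345 0.054] [0.816 0.351 0.059] [0.877 0.34  0.058]
90 30 0 [ 0.605 -0.12   0.052] [-33.  59. 129. 155.  67. -94.] 0.0
90 30 20 [ 0.604 -0.115  0.052] [-44.  57. 124. 123.  60. -91.] 0.0
90 30 -20 [ 0.603 -0.124  0.052] [-19.  58. 127. 187.  65. -89.] 0.0
90 40 0 [ 0.603 -0.119  0.05 ] [-31.  51. 126. 154.  47. -88.] 0.0
90 40 20 [ 0.603 -0.115  0.05 ] [-40.  50. 121. 119.  45. -80.] 0.0
90 40 -20 [ 0.602 -0.124  0.05 ] [-19.  51. 124. 187.  45. -91.] 0.0
0 30 0 [ 0.595 -0.209  0.052] [-46.  58. 125. 142.  62. -92.] 0.0
0 30 20 [ 0.595 -0.204  0.052] [-53.  56. 118. 109.  58. -83.] 0.0
0 30 -20 [ 0.594 -0.214  0.052] [-33.  58. 127. 174.  65. -91.] 0.0
0 40 0 [ 0.593 -0.209  0.05 ] [-43.  50. 122. 139.  44. -84.] 0.0
0 40 20 [ 0.593 -0.205  0.05 ] [-50.  50. 116. 104.  45. -72.] 0.0
0 40 -20 [ 0.592 -0.213  0.05 ] [-32.  51. 123. 173.  44. -89.] 0.0
-90 30 0 [ 0.585 -0.299  0.052] [-55.  56. 119. 129.  57. -86.] 0.0
-90 30 20 [ 0.585 -0.294  0.052] [-61.  55. 110.  96.  57. -73.] 0.0
-90 30 -20 [ 0.584 -0.303  0.052] [-45.  57. 123. 161.  60. -90.] 0.0
-90 40 0 [ 0.584 -0.298  0.05 ] [-52.  50. 117. 123.  41. -75.] 0.0
-90 40 20 [ 0.583 -0.294  0.05 ] [-57.  50. 109.  90.  46. -61.] 0.0
-90 40 -20 [ 0.583 -0.303  0.05 ] [-43.  50. 120. 160.  40. -85.] 0.0
[0.511 0.245 0.011] [ 14.  43. 115. -29.   0. -61.] 0.0
[0.513 0.245 0.013] [ 15.  42. 114. -31.   0. -59.] 0.0
[0.418 0.351 0.011] [  26.   42.  116.   56.    6. -164.] 0.0
[0.42  0.353 0.013] [  29.   41.  116.   32.    0. -136.] 0.0
```

```bash
cat >> h.py <<'E'
def proj(X,p,R):
    c=viewer.camera_info("wrist"); M=np.array(c["tool_from_camera"]); K=np.array([[c["fx"],0,c["cx"]],[0,c["fy"],c["cy"]],[0,0,1.]])
    cc=M[:3,:3].T@(R.T@(np.array(X)-p)-M[:3,3]); return cv2.projectPoints(cc[None],np.zeros(3),np.zeros(3),K,np.array(c["distortion"]))[0].ravel().round(0)
E
python3 - <<'E'
from h import *
s=st(); q=s["joint_positions"]
for c,a in(((.5076,.244),194.7),((.416,.349),225.9)):
    p,R=can(c,a,s=36,b=35,d=.010); pp=p-R[:,2]*.14
    q1=path(s["position"],s["tcp_rot"],pp,R,q,4); path(pp,R,p,R,q1,3); print(p.round(3),pp.round(3),proj([*c,.05],pp,R))
    to(pp,R,lab="pre")
E
```

```text
24.8 q [ -4.7  38.1 133.8 167.3  67.5 -88.2] p [0.6064 0.1238 0.2563] f [ 0.  -0.5 -0.8] op 0.599 0.0
0.25 [ 14  37 132 202  58 -57] 0.0
0.5 [ 22  32 126 231  39 -36] 0.0
0.75 [ 21  27 125 244  21  -9] 0.0
1.0 [ 14  29 132 178  16  91] 0.0
0.33 [ 14  36 129 179  20  90] 0.0
0.67 [ 14  42 126 179  23  90] 0.0
1.0 [ 14  47 123 179  25  90] 0.0
[0.517 0.246 0.017] [0.439 0.226 0.131] [317. 214.]
pre [-0.636, -0.492, -0.465, -0.674, -0.102, 1.831]
0.25 [ 13  31 131 200  45 -65] 0.0
0.5 [ 21  24 127 232  21 -54] 0.0
0.75 [ 19  23 127 221   3  -9] 0.0
1.0 [ 13  29 136 128  23 112] 0.0
0.33 [ 16  36 133 140  26 102] 0.0
0.67 [ 18  42 130 146  28  97] 0.0
1.0 [ 20  48 126 150  30  95] 0.0
[0.423 0.356 0.017] [0.367 0.298 0.131] [317. 214.]
pre [-0.699, -0.816, -0.707, -0.584, -0.485, 1.587]
```

Request:
send_rows(
  moves=[
    [0.1,0,0,0,0,0.09],
    [0.2,0,0,0,0,1],
    [0.2,0,0,0,0,1],
    [0.2,0,0,0,0,1],
    [0.2,0,0,0,0,1],
    [0.2,0,0,0,0,1],
    [0.2,0,0,0,0,1],
    [0.2,0,0,0,0,1],
    [0.2,0,0,0,0,1],
    [0.2,0,0,0,0,1],
    [0.2,0,0,0,0,1],
    [0.2,0,0,0,0,1],
  ],
  grip=0.8,
)

```text
time_s: 26.0
position: [0.6186, 0.1252, 0.2976]
tcp_rot: [[0.129, -0.261, 0.957], [-0.992, -0.032, 0.125], [-0.002, -0.965, -0.263]]
force: [0.0, -0.1, 0.7]
opening: 0.801
grasp_force: 0.0
```

```bash
python3 - <<'E'
from h import *
s=st(); q=s["joint_positions"]
p,R=can((.5076,.244),194.7,s=36,b=35,d=.010); pp=p-R[:,2]*.14
path(s["position"],s["tcp_rot"],pp,R,q,8); to(pp,R,lab="pre")
E
```

```text
26.0 q [ -4.3  29.7 130.2 166.2  55.1   5. ] p [0.6186 0.1252 0.2976] f [ 0.  -0.1  0.7] op 0.801 0.0
0.12 [  1  29 131 176  50  11] 0.0
0.25 [  5  28 131 184  45  17] 0.0
0.38 [  9  27 131 192  38  23] 0.0
0.5 [ 12  27 130 198  32  30] 0.0
0.62 [ 14  27 130 202  26  38] 0.0
0.75 [ 15  27 130 201  21  49] 0.0
0.88 [ 15  27 131 194  17  66] 0.0
1.0 [ 14  29 132 178  16  91] 0.0
pre [-0.491, 0.815, -0.46, -0.393, 0.29, 0.907]
```

Request:
send_rows(
  moves=[
    [-0.04,0.07,-0.04,-0.036,0.026,0.082],
    [-0.09,0.15,-0.08,-0.07,0.05,0.165],
    [-0.13,0.22,-0.125,-0.107,0.08,0.247],
    [-0.18,0.3,-0.17,-0.143,0.105,0.33],
    [-0.22,0.37,-0.21,-0.18,0.13,0.41],
    [-0.27,0.445,-0.25,-0.214,0.158,0.495],
    [-0.31,0.52,-0.29,-0.25,0.185,0.577],
    [-0.36,0.59,-0.335,-0.286,0.21,0.66],
    [-0.4,0.67,-0.376,-0.32,0.237,0.742],
    [-0.45,0.74,-0.42,-0.357,0.264,0.825],
    [-0.491,0.815,-0.46,-0.393,0.29,0.907],
    [-0.491,0.815,-0.46,-0.393,0.29,0.907],
  ],
)

```text
time_s: 27.2
position: [0.4389, 0.2261, 0.1314]
tcp_rot: [[-0.793, -0.254, 0.554], [-0.209, 0.967, 0.145], [-0.573, -0.001, -0.82]]
force: [-0.1, 0.9, 0.0]
opening: 0.8
grasp_force: 0.0
```

Request:
send_rows(
  moves=[
    [0,0,0,0,0,0],
    [0,0,0,0,0,0],
  ],
)

```text
time_s: 27.4
position: [0.4407, 0.2258, 0.1329]
tcp_rot: [[-0.79, -0.255, 0.558], [-0.21, 0.967, 0.144], [-0.577, -0.003, -0.817]]
force: [-0.5, -0.8, -0.4]
opening: 0.795
grasp_force: 0.0
```

```bash
python3 - <<'E'
from h import *
s=st(); p,R=can((.5076,.244),194.7,s=36,b=35,d=.010); to(p-R[:,2]*.14,R,lab="pre"); to(p,R,lab="pick")
im,d,W=cloud("wrist"); save(im,"w9.png"); np.savez("w9.npz",im=im,W=W)
Z=W[...,2]; mx=im.max(2)
m=(Z>.042)&(Z<.06)&(np.hypot(W[...,0]-.51,W[...,1]-.245)<.09)
r=cv2.minAreaRect((W[m][:,:2]*1000).astype(np.float32)); print(m.sum(),r,np.median(W[m],axis=0))
E
```

```text
27.4 q [ 14.   28.7 131.7 179.   15.7  90.3] p [0.4407 0.2258 0.1329] f [-0.5 -0.8 -0.4] op 0.795 0.0
pre [0.007, 0.003, 0.002, -0.001, 0.002, 0.002]
pick [0.009, 0.004, 0.562, -0.001, 0.002, 0.002]
2617 ((504.1673889160156, 246.32037353515625), (98.68480682373047, 50.9194221496582), 14.572010040283203) [0.50100366 0.245651   0.0503802 ]
```

View pics/w9.png

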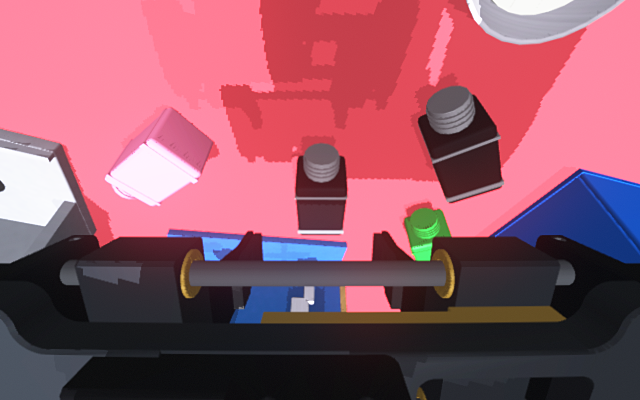

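Can A is straight ahead at (321,185), neck towards the robot. Can B is at (460,150). I'll refine both.

```bash
python3 - <<'E'
from h import *
t=np.load("w9.npz"); W=t["W"]; im=t["im"]; Z=W[...,2]
for n,c in(("A",(.51,.245)),("B",(.416,.349))):
  D=np.hypot(W[...,0]-c[0],W[...,1]-c[1])<.10
  for lo,hi in((.0465,.055),(.038,.0455),(.02,.06)):
    m=(Z>lo)&(Z<hi)&D&(im.max(2)<170)
    P=W[m][:,:2]
    # robust: drop outliers by erosion
    mm=cv2.morphologyEx(m.astype(np.uint8),cv2.MORPH_OPEN,np.ones((3,3)))>0
    r=cv2.minAreaRect((W[mm][:,:2]*1000).astype(np.float32)); print(n,lo,mm.sum(),np.round(r[0],1),np.round(r[1],1),round(r[2],1))
E
```

```text
A 0.0465 2044 [508.6 246.9] [68.9 48.5] 14.8
A 0.038 637 [466.  235.6] [24.7 47.8] 15.9
A 0.02 3616 [497.5 244.1] [91.5 48.7] 14.5
B 0.0465 3981 [420.1 355.4] [80.5 51.1] 45.9
B 0.038 1067 [386.4 320.1] [26.6 49.5] 47.1
B 0.02 6541 [412.3 347.2] [103.   51.1] 45.4
```

```bash
python3 - <<'E'
from h import *
p,R=can((.513,.2483),194.6,s=36,b=35,d=.010); to(p,R,lab="pick")
s=readout.read_state(); q=s["joint_positions"]; q1=path(s["position"],s["tcp_rot"],p,R,q,3)
E
```

```text
pick [-0.01, 0.015, 0.577, -0.001, 0.003, 0.002]
0.33 [ 14  36 129 179  20  90] 0.0
0.67 [ 14  42 126 180  23  90] 0.0
1.0 [ 15  47 122 180  24  90] 0.0
```

Request:
send_rows(
  moves=[
    [-0.01,0.015,0.15,0,0,0],
    [-0.01,0.015,0.3,0,0,0],
    [-0.01,0.015,0.4,0,0,0],
    [-0.01,0.015,0.5,0,0,0],
    [-0.01,0.015,0.577,0,0,0],
    [-0.01,0.015,0.577,0,0,0],
    [-0.01,0.015,0.577,0,0,0],
  ],
)

```text
time_s: 28.15
position: [0.5219, 0.2509, 0.0172]
tcp_rot: [[-0.79, -0.254, 0.558], [-0.209, 0.967, 0.145], [-0.577, -0.002, -0.817]]
force: [-0.3, 0.1, -0.4]
opening: 0.798
grasp_force: 0.0
```

Request:
send_rows(
  moves=[
    [0,0,0,0,0,0],
    [0,0,0,0,0,0],
    [0,0,0,0,0,0],
    [0,0,0,0,0,0],
    [0,0,0,0,0,0],
    [0,0,0,0,0,0],
  ],
  grip=0,
)

```text
time_s: 28.75
position: [0.5223, 0.2511, 0.0182]
tcp_rot: [[-0.789, -0.254, 0.56], [-0.208, 0.967, 0.145], [-0.579, -0.002, -0.816]]
force: [-2.6, -0.8, 6.8]
opening: 0.572
grasp_force: 30.0
```

```bash
python3 - <<'E'
from h import *
s=st(); q=s["joint_positions"]; p,R=s["position"],s["tcp_rot"]
pu=p+[-.02,-.05,.27]; q1=path(p,R,pu,R,q,3); to(pu,R,lab="up")
# place y=-90 ; pre place 90mm higher
y=-90
pp,Rp=place(-10,y,s=36,b=35,d=.010,dz=130); 
Rm=R@E("z",-90); pm=np.array([.50,.05,.33])
print("-");q2=path(pu,R,pm,Rm,q1,5); print("-"); q3=path(pm,Rm,pp,Rp,q2,8)
E
```

```text
28.75 q [ 14.7  47.2 122.1 180.2  24.7  89.8] p [0.5223 0.2511 0.0182] f [-2.6 -0.8  6.8] op 0.572 30.0
0.33 [ 12  34 123 174  12  94] 0.0
0.67 [ 10  21 122 103   2 164] 0.0312
1.0 [  9  11 124 102   2 164] 0.1672
up [-0.52, -0.175, -0.955, 0.0, 0.0, 0.0]
-
0.2 [  0   9 125  77  12 164] 0.1588
0.4 [ -8   6 123  54  21 164] 0.1152
0.6 [-10   4 118  35  28 164] 0.0356
0.8 [-13   2 117  30  32 148] 0.0
1.0 [-19   1 116  33  36 124] 0.0
-
0.12 [-23   4 118  37  32 107] 0.0
0.25 [-28   7 120  45  28  85] 0.0
0.38 [-33  11 121  58  24  59] 0.0
0.5 [-37  15 122  76  23  28] 0.0
0.62 [-42  20 123  92  26  -2] 0.0
0.75 [-46  25 122 104  30 -27] 0.0
0.88 [-51  30 121 109  35 -45] 0.0
1.0 [-54  36 118 111  41 -60] 0.0
```

```bash
cat >> h.py <<'E'
def hd(head,b,roll):
    h,b=np.radians(head),np.radians(b); zt=np.array([np.cos(b)*np.cos(h),np.cos(b)*np.sin(h),-np.sin(b)]); return ax([0,0,1],zt)@E("z",roll)
E
python3 - <<'E'
from h import *
s=readout.read_state(); q=s["joint_positions"]; p,R=s["position"],s["tcp_rot"]
wps=[(p+[-.01,0,.09],hd(14.6,35,180)),([.50,.12,.26],hd(5,25,100)),([.52,-.08,.26],hd(-5,25,30))]
wps.append(place(-10,-90,s=36,b=35,d=.010,dz=100))
a,A=p,R
for P,B in wps:
    q=path(a,A,P,B,q,5); to(P,B,a,A); a,A=P,B; print("-")
q=path(a,A,*place(-10,-90,s=36,b=35,d=.010,dz=2),q,3)
E
```

```text
0.2 [ 15  47 125 180  31  90] 0.0
0.4 [ 15  46 127 180  37  90] 0.0
0.6 [ 15  47 130 180  43  90] 0.0
0.8 [ 15  47 132 180  50  90] 0.0
1.0 [ 15  47 134 181  56  90] 0.0
 [-0.177, 0.01, -0.316, -0.0, -0.218, 0.002]
-
0.2 [ 13  43 136 182  55  73] 0.0
0.4 [ 11  39 138 182  54  57] 0.0
0.6 [  7  35 140 180  55  41] 0.0
0.8 [  4  29 140 179  50  25] 0.0231
1.0 [ -1  23 140 174  45  11] 0.0485
 [-0.394, -0.495, -0.496, 0.153, -0.027, -0.831]
-
0.2 [ -9  21 140 165  42   1] 0.0623
0.4 [-17  21 140 157  42 -10] 0.0637
0.6 [-25  21 140 150  43 -21] 0.0535
0.8 [-32  22 140 144  46 -34] 0.0411
1.0 [-38  24 140 140  50 -48] 0.0393
 [0.791, -0.144, 0.009, -0.045, 0.096, -0.729]
-
0.2 [-45  30 139 136  55 -57] 0.0
0.4 [-48  33 134 130  52 -60] 0.0
0.6 [-51  35 129 125  49 -63] 0.0
0.8 [-53  37 124 120  46 -65] 0.0
1.0 [-54  40 119 116  43 -66] 0.0
 [0.179, 0.876, 0.478, -0.04, -0.105, -0.326]
-
0.33 [-54  44 119 120  45 -72] 0.0
0.67 [-54  49 119 124  47 -78] 0.0
1.0 [-54  53 119 127  50 -82] 0.0
```

```bash
python3 - <<'E'
from h import *
s=readout.read_state(); q=s["joint_positions"]; p,R=s["position"],s["tcp_rot"]
wps=[(p+[.0,0,.09],hd(14.6,37,180)),([.55,.13,.25],hd(5,32,100)),([.57,-.09,.25],hd(-5,33,30))]
wps.append(place(-10,-90,s=36,b=35,d=.010,dz=100))
a,A=p,R
for P,B in wps:
    q=path(a,A,P,B,q,4); to(P,B,a,A); a,A=P,B; print("-")
E
```

```text
0.25 [ 15  46 125 180  31  90] 0.0
0.5 [ 15  46 127 180  37  90] 0.0
0.75 [ 15  45 129 180  43  90] 0.0
1.0 [ 15  45 132 180  50  90] 0.0
 [-0.208, -0.001, -0.294, -0.0, -0.196, 0.002]
-
0.25 [ 11  39 132 180  44  70] 0.0
0.5 [  8  33 132 179  39  49] 0.0
0.75 [  4  28 132 177  36  31] 0.0
1.0 [ -1  23 132 171  33  14] 0.0
 [-0.444, -0.497, -0.353, 0.111, 0.015, -0.826]
-
0.25 [ -9  22 133 160  32   3] 0.0
0.5 [-18  21 132 151  32 -10] 0.0
0.75 [-25  22 132 143  33 -24] 0.0
1.0 [-32  23 130 137  35 -38] 0.0
 [0.87, -0.155, 0.003, -0.052, 0.085, -0.717]
-
0.25 [-40  27 129 131  39 -46] 0.0
0.5 [-46  32 127 125  41 -54] 0.0
0.75 [-50  36 123 121  42 -60] 0.0
1.0 [-54  40 119 116  43 -66] 0.0
 [0.161, 0.86, 0.321, -0.017, -0.019, -0.326]
-
```

Request:
send_rows(
  moves=[
    [-0.05,0,-0.08,0,-0.01,0],
    [-0.1,0,-0.16,0,-0.08,0],
    [-0.16,0,-0.23,0,-0.14,0],
    [-0.208,0,-0.294,0,-0.196,0],
    [-0.208,0,-0.294,0,-0.196,0],
    [-0.208,0,-0.294,0,-0.196,0],
  ],
)

```text
time_s: 29.35
position: [0.5218, 0.2511, 0.1061]
tcp_rot: [[-0.586, -0.253, 0.769], [-0.155, 0.967, 0.201], [-0.795, -0.002, -0.607]]
force: [0.1, -0.4, -3.0]
opening: 0.574
grasp_force: 30.0
```

Request:
send_rows(
  moves=[
    [-0.05,-0.04,-0.04,0.01,0,-0.08],
    [-0.1,-0.1,-0.08,0.02,0,-0.165],
    [-0.15,-0.15,-0.11,0.03,0.005,-0.25],
    [-0.19,-0.2,-0.14,0.04,0.006,-0.33],
    [-0.24,-0.25,-0.18,0.055,0.007,-0.41],
    [-0.28,-0.3,-0.21,0.066,0.009,-0.495],
    [-0.33,-0.35,-0.25,0.077,0.01,-0.58],
    [-0.37,-0.4,-0.28,0.088,0.012,-0.66],
    [-0.41,-0.45,-0.32,0.1,0.013,-0.745],
    [-0.444,-0.497,-0.353,0.111,0.015,-0.826],
    [-0.444,-0.497,-0.353,0.111,0.015,-0.826],
    [-0.444,-0.497,-0.353,0.111,0.015,-0.826],
  ],
)

```text
time_s: 30.55
position: [0.5505, 0.1301, 0.249]
tcp_rot: [[-0.007, -0.537, 0.844], [-0.989, 0.128, 0.073], [-0.147, -0.834, -0.532]]
force: [0.4, 0.3, -3.0]
opening: 0.574
grasp_force: 30.0
```

```bash
python3 - <<'E'
from h import *
s=st(); P,B=[.57,-.09,.25],hd(-5,33,30); to(P,B); to(*place(-10,-90,s=36,b=35,d=.010,dz=100),P,B)
E
```

```text
30.55 q [ -0.6  23.1 132.1 171.4  33.3  14.3] p [0.5505 0.1301 0.249 ] f [ 0.4  0.3 -3. ] op 0.574 30.0
 [0.87, -0.158, -0.001, -0.051, 0.085, -0.717]
 [0.161, 0.86, 0.321, -0.017, -0.019, -0.326]
```

Request:
send_rows(
  moves=[
    [0.09,-0.015,0,-0.005,0.01,-0.08],
    [0.19,-0.03,0,-0.01,0.02,-0.16],
    [0.29,-0.05,0,-0.017,0.028,-0.24],
    [0.38,-0.07,0,-0.02,0.037,-0.31],
    [0.48,-0.09,0,-0.03,0.047,-0.39],
    [0.58,-0.1,0,-0.034,0.057,-0.475],
    [0.68,-0.12,0,-0.04,0.066,-0.56],
    [0.77,-0.14,0,-0.045,0.075,-0.64],
    [0.87,-0.158,0,-0.051,0.085,-0.717],
    [0.87,-0.158,0,-0.051,0.085,-0.717],
    [0.87,-0.158,0,-0.051,0.085,-0.717],
  ],
)

```text
time_s: 31.65
position: [0.5703, -0.0896, 0.2497]
tcp_rot: [[0.427, -0.347, 0.835], [-0.54, -0.839, -0.073], [0.726, -0.42, -0.545]]
force: [-0.1, 0.2, -2.5]
opening: 0.573
grasp_force: 30.0
```

Request:
send_rows(
  moves=[
    [0.02,0.12,0.05,0,0,-0.05],
    [0.04,0.25,0.09,-0.005,-0.005,-0.1],
    [0.06,0.37,0.14,-0.007,-0.008,-0.14],
    [0.09,0.49,0.18,-0.01,-0.01,-0.19],
    [0.11,0.61,0.23,-0.012,-0.013,-0.23],
    [0.13,0.74,0.275,-0.015,-0.016,-0.28],
    [0.161,0.86,0.321,-0.017,-0.019,-0.326],
    [0.161,0.86,0.321,-0.017,-0.019,-0.326],
    [0.161,0.86,0.321,-0.017,-0.019,-0.326],
    [0.161,0.86,0.321,-0.017,-0.019,-0.326],
  ],
)

```text
time_s: 32.65
position: [0.5805, -0.2955, 0.1462]
tcp_rot: [[0.57, -0.105, 0.815], [-0.06, -0.994, -0.086], [0.819, 0.0, -0.573]]
force: [0.0, 0.2, -2.1]
opening: 0.573
grasp_force: 30.0
```

```bash
python3 - <<'E'
from h import *
s=st(); to(*place(-10,-90,s=36,b=35,d=.010,dz=100),lab="pre"); to(*place(-10,-90,s=36,b=35,d=.010,dz=1),lab="place")
im,d,W=cloud("wrist"); save(im,"w10.png"); np.savez("w10.npz",im=im,W=W)
E
```

```text
32.65 q [-54.1  39.5 118.8 116.   42.7 -66.2] p [ 0.5805 -0.2955  0.1462] f [ 0.   0.2 -2.1] op 0.573 30.0
pre [-0.005, 0.01, 0.0, -0.002, -0.0, 0.001]
place [-0.329, 0.01, 0.227, -0.002, -0.0, 0.001]
```

View pics/w10.png

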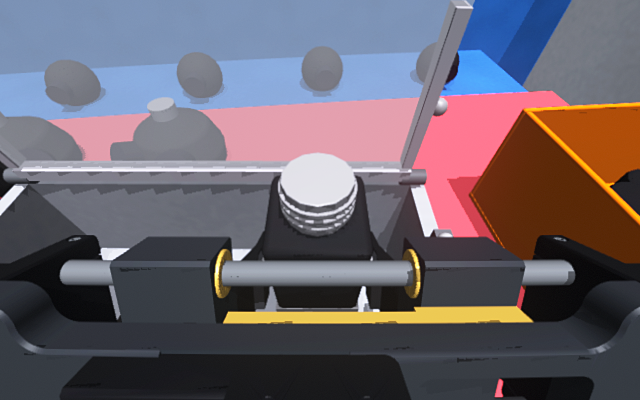

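Can A is upright in the grip at (318,230), above the tray between the cheeks. Lowering it now.

Request:
send_rows(
  moves=[
    [-0.08,0.01,0.057,0,0,0],
    [-0.16,0.01,0.11,0,0,0],
    [-0.24,0.01,0.17,0,0,0],
    [-0.29,0.01,0.2,0,0,0],
    [-0.315,0.01,0.217,0,0,0],
    [-0.329,0.01,0.227,0,0,0],
    [-0.329,0.01,0.227,0,0,0],
    [-0.329,0.01,0.227,0,0,0],
  ],
)

```text
time_s: 33.5
position: [0.58, -0.3006, 0.0474]
tcp_rot: [[0.569, -0.107, 0.815], [-0.059, -0.994, -0.089], [0.82, 0.003, -0.572]]
force: [1.0, 0.1, -2.9]
opening: 0.573
grasp_force: 30.0
```

```bash
python3 - <<'E'
from h import *
s=st(); to(*place(-10,-90,s=36,b=35,d=.010,dz=0),lab="place0")
im,d,W=cloud("wrist"); P=(W-rig_o)@rig_R*1000; m=(abs(P[...,1]+90)<40)&(P[...,2]>80)&(P[...,2]<130)&(abs(P[...,0]+10)<40)
print(np.percentile(P[m],[1,50,99],axis=0).round(1).tolist())
E
```

```text
33.5 q [-54.5  53.2 118.5 126.8  49.9 -82.1] p [ 0.58   -0.3006  0.0474] f [ 1.   0.1 -2.9] op 0.573 30.0
place0 [-0.008, -0.01, 0.003, 0.0, -0.001, 0.002]
[[-49.8, -127.4, 84.4], [-22.3, -91.8, 108.7], [9.0, -52.5, 128.1]]
```

Request:
send_rows(
  moves=[
    [-0.004,0,0.003,0,0,0],
    [-0.007,0,0.005,0,0,0],
    [-0.007,0,0.005,0,0,0],
  ],
)

```text
time_s: 33.85
position: [0.5802, -0.3009, 0.0469]
tcp_rot: [[0.565, -0.108, 0.818], [-0.059, -0.994, -0.09], [0.823, 0.003, -0.568]]
force: [-4.3, 0.8, 7.8]
opening: 0.573
grasp_force: 30.0
```

Request:
send_rows(
  moves=[
    [-0.003,0,0.002,0,0,0],
    [-0.003,0,0.002,0,0,0],
  ],
)

```text
time_s: 34.05
position: [0.5803, -0.301, 0.0468]
tcp_rot: [[0.564, -0.108, 0.819], [-0.059, -0.994, -0.091], [0.824, 0.003, -0.567]]
force: [-6.4, 0.6, 10.1]
opening: 0.57
grasp_force: 30.0
```

Contact made, so I'll release and retreat.

Request:
send_rows(
  moves=[
    [0,0,0,0,0,0],
    [0,0,0,0,0,0],
    [0,0,0,0,0,0],
    [0,0,-0.04,0,0,0],
    [0,0,-0.1,0,0,0],
    [0,0,-0.2,0,0,0],
    [0,0,-0.35,0,0,0],
    [0.1,0,-0.5,0,0,0],
    [0.3,0,-0.5,0,0,0],
    [0.3,0,-0.5,0,0,0],
    [0.3,0,-0.5,0,0,0],
  ],
  grip=0.72,
)

```text
time_s: 35.15
position: [0.5203, -0.2939, 0.1784]
tcp_rot: [[0.568, -0.106, 0.816], [-0.056, -0.994, -0.091], [0.821, 0.006, -0.571]]
force: [0.1, -0.2, -0.6]
opening: 0.723
grasp_force: 0.0
```

```bash
python3 - <<'E'
from h import *
s=st(); q=s["joint_positions"]; p,R=s["position"],s["tcp_rot"]
im,d,W=cloud("wrist"); save(im,"w11.png"); P=(W-rig_o)@rig_R*1000; m=(abs(P[...,1]+90)<40)&(P[...,2]>112)&(P[...,2]<125)&(abs(P[...,0]+10)<40)&(im.max(2)>90)
print("neck top",m.sum(),np.percentile(P[m],[3,50,97],axis=0).round(1).tolist())
im,d,W=cloud("top"); np.savez("t11.npz",im=im,W=W); save(im,"t11.png"); Z=W[...,2]
for n,c in(("B",(.42,.355)),):
    D=np.hypot(W[...,0]-c[0],W[...,1]-c[1])<.13
    m=(Z>.04)&(Z<.06)&D&(im.max(2)<90); print(m.sum(), W[m].mean(0) if m.any() else None, cv2.minAreaRect((W[m][:,:2]*1000).astype(np.float32)) if m.any() else 0)
# path to can B pre-pick
pb,Rb=can((.4198,.3550),225.5,s=36,b=35,d=.010); pp=pb-Rb[:,2]*.12
wps=[([.55,-.08,.27],hd(-5,30,30)),([.52,.13,.27],hd(15,32,100)),([.43,.24,.20],hd(38,40,160)),(pp,Rb),(pb,Rb)]
a,A=p,R
for P_,B in wps:
    q=path(a,A,P_,B,q,4); to(P_,B,a,A); a,A=np.array(P_),B; print("-")
E
```

```text
35.15 q [-61.5  34.4 125.  109.4  45.6 -66.5] p [ 0.5203 -0.2939  0.1784] f [ 0.1 -0.2 -0.6] op 0.723 0.0
neck top 937 [[-23.0, -107.3, 112.9], [-10.6, -93.4, 118.0], [5.5, -78.7, 119.1]]
319 [0.41740399 0.34958411 0.05029741] ((415.8156433105469, 348.6694030761719), (65.1451644897461, 45.427284240722656), 45.87284851074219)
0.25 [-57  31 129 115  46 -61] 0.0
0.5 [-51  28 132 121  45 -54] 0.0
0.75 [-43  24 134 129  43 -47] 0.0
1.0 [-34  20 134 139  39 -41] 0.0
 [0.321, -0.861, -0.19, 0.026, 0.049, 0.33]
-
0.25 [-28  18 134 137  34 -21] 0.0
0.5 [-22  17 134 135  32  -1] 0.0
0.75 [-17  17 135 136  33  16] 0.0
1.0 [-11  18 136 141  35  29] 0.0
 [-0.497, -0.667, -0.167, 0.063, -0.19, 0.657]
-
0.25 [ -8  18 136 137  33  46] 0.0
0.5 [ -6  19 137 132  33  61] 0.0
0.75 [ -5  22 138 129  35  75] 0.0
1.0 [ -4  25 140 127  40  85] 0.0032
 [-0.448, 0.446, -0.05, -0.205, -0.105, 0.509]
-
0.25 [  2  27 139 132  36  89] 0.0
0.5 [  7  28 138 135  31  94] 0.0
0.75 [ 12  30 136 136  27 100] 0.0
1.0 [ 16  32 134 134  23 108] 0.0
 [0.112, 0.421, 0.231, -0.085, 0.154, 0.159]
-
0.25 [ 17  36 132 141  25 103] 0.0
0.5 [ 19  40 130 145  27  99] 0.0
0.75 [ 20  44 128 148  28  97] 0.0
1.0 [ 21  48 125 151  29  96] 0.0
 [0.0, -0.0, 0.48, 0.0, 0.0, 0.0]
-
```

Request:
send_rows(
  moves=[
    [0.06,-0.12,-0.03,0,0.007,0.05],
    [0.11,-0.25,-0.06,0.007,0.014,0.095],
    [0.16,-0.38,-0.08,0.011,0.021,0.14],
    [0.21,-0.5,-0.11,0.015,0.028,0.19],
    [0.25,-0.62,-0.14,0.019,0.035,0.24],
    [0.29,-0.75,-0.165,0.023,0.042,0.29],
    [0.321,-0.861,-0.19,0.026,0.049,0.33],
    [0.321,-0.861,-0.19,0.026,0.049,0.33],
  ],
  grip=0.8,
)

```text
time_s: 36.05
position: [0.5487, -0.0759, 0.2674]
tcp_rot: [[0.395, -0.323, 0.86], [-0.539, -0.84, -0.068], [0.744, -0.437, -0.506]]
force: [-0.5, -0.5, -0.5]
opening: 0.801
grasp_force: 0.0
```

Request:
send_rows(
  moves=[
    [-0.06,-0.08,-0.02,0.008,-0.024,0.08],
    [-0.12,-0.16,-0.04,0.016,-0.047,0.16],
    [-0.19,-0.25,-0.06,0.024,-0.07,0.245],
    [-0.25,-0.33,-0.08,0.03,-0.095,0.33],
    [-0.31,-0.42,-0.1,0.04,-0.12,0.41],
    [-0.37,-0.5,-0.125,0.047,-0.143,0.49],
    [-0.43,-0.58,-0.145,0.055,-0.166,0.575],
    [-0.497,-0.667,-0.167,0.063,-0.19,0.657],
    [-0.497,-0.667,-0.167,0.063,-0.19,0.657],
    [-0.497,-0.667,-0.167,0.063,-0.19,0.657],
    [-0.497,-0.667,-0.167,0.063,-0.19,0.657],
  ],
)

```text
time_s: 37.15
position: [0.5211, 0.1284, 0.2692]
tcp_rot: [[0.164, -0.551, 0.818], [-0.975, 0.035, 0.219], [-0.15, -0.833, -0.532]]
force: [-0.1, -0.9, 0.7]
opening: 0.796
grasp_force: 0.0
```

```bash
python3 - <<'E'
from h import *
s=st(); q=s["joint_positions"]; a,A=s["position"],s["tcp_rot"]
pb,Rb=can((.4198,.3550),225.5,s=36,b=35,d=.010); pp=pb-Rb[:,2]*.12
for P_,B in [([.45,.23,.22],hd(36,37,160)),(pp,Rb)]:
    q=path(a,A,P_,B,q,4); to(P_,B,a,A); a,A=np.array(P_),B; print("-")
E
```

```text
37.15 q [-10.7  18.1 135.4 140.5  35.3  29.7] p [0.5211 0.1284 0.2692] f [-0.1 -0.9  0.7] op 0.796 0.0
0.25 [ -9  18 136 135  33  47] 0.0
0.5 [ -8  19 136 130  34  63] 0.0
0.75 [ -7  21 137 127  37  77] 0.0
1.0 [ -6  24 139 127  41  87] 0.0
 [-0.414, 0.335, -0.039, -0.169, -0.116, 0.527]
-
0.25 [  0  25 139 131  37  90] 0.0
0.5 [  6  27 137 134  32  95] 0.0
0.75 [ 11  29 136 135  27 100] 0.0
1.0 [ 16  32 134 134  23 108] 0.0
 [0.186, 0.532, 0.223, -0.107, 0.184, 0.144]
-
```

Request:
send_rows(
  moves=[
    [-0.06,0.05,0,-0.024,-0.016,0.075],
    [-0.12,0.1,-0.01,-0.048,-0.033,0.15],
    [-0.18,0.14,-0.015,-0.07,-0.05,0.225],
    [-0.24,0.19,-0.02,-0.097,-0.066,0.3],
    [-0.3,0.24,-0.03,-0.12,-0.083,0.375],
    [-0.355,0.29,-0.035,-0.145,-0.1,0.45],
    [-0.414,0.335,-0.039,-0.169,-0.116,0.527],
    [-0.414,0.335,-0.039,-0.169,-0.116,0.527],
    [-0.414,0.335,-0.039,-0.169,-0.116,0.527],
  ],
)

```text
time_s: 38.05
position: [0.4503, 0.2303, 0.2207]
tcp_rot: [[-0.254, -0.718, 0.648], [-0.609, 0.639, 0.469], [-0.751, -0.275, -0.6]]
force: [0.9, -0.7, 0.6]
opening: 0.797
grasp_force: 0.0
```

Request:
send_rows(
  moves=[
    [0.03,0.09,0.04,-0.018,0.03,0.024],
    [0.06,0.18,0.075,-0.036,0.06,0.048],
    [0.09,0.27,0.11,-0.053,0.09,0.07],
    [0.124,0.355,0.15,-0.07,0.12,0.096],
    [0.155,0.44,0.186,-0.09,0.153,0.12],
    [0.186,0.532,0.223,-0.107,0.184,0.144],
    [0.186,0.532,0.223,-0.107,0.184,0.144],
    [0.186,0.532,0.223,-0.107,0.184,0.144],
    [0.186,0.532,0.223,-0.107,0.184,0.144],
  ],
)

```text
time_s: 38.95
position: [0.3788, 0.3138, 0.1168]
tcp_rot: [[-0.572, -0.713, 0.405], [-0.583, 0.701, 0.411], [-0.577, -0.001, -0.817]]
force: [0.4, -0.2, -0.2]
opening: 0.802
grasp_force: 0.0
```

```bash
python3 - <<'E'
from h import *
s=st(); q=s["joint_positions"]
im,d,W=cloud("wrist"); np.savez("w12.npz",im=im,W=W); save(im,"w12.png"); Z=W[...,2]; D=np.hypot(W[...,0]-.416,W[...,1]-.35)<.10
for lo,hi in((.0465,.055),(.02,.06)):
    m=(Z>lo)&(Z<hi)&D&(im.max(2)<170); mm=cv2.morphologyEx(m.astype(np.uint8),cv2.MORPH_OPEN,np.ones((3,3)))>0
    r=cv2.minAreaRect((W[mm][:,:2]*1000).astype(np.float32)); print(lo,mm.sum(),np.round(r[0],1),np.round(r[1],1),round(r[2],1))
pb,Rb=can((.4198,.3550),225.5,s=36,b=35,d=.010); to(pb,Rb,lab="pick")
E
```

```text
38.95 q [ 16.   31.8 133.8 134.9  23.6 107.7] p [0.3788 0.3138 0.1168] f [ 0.4 -0.2 -0.2] op 0.802 0.0
0.0465 2704 [419.5 354.7] [77.1 50. ] 45.1
0.02 4832 [393.3 338. ] [146.3  63.1] 31.7
pick [0.008, -0.001, 0.483, -0.001, 0.002, -0.0]
```

Request:
send_rows(
  moves=[
    [0.005,0,0.15,0,0,0],
    [0.008,0,0.27,0,0,0],
    [0.008,0,0.37,0,0,0],
    [0.008,0,0.44,0,0,0],
    [0.008,0,0.483,0,0,0],
    [0.008,0,0.483,0,0,0],
    [0.008,0,0.483,0,0,0],
  ],
)

```text
time_s: 39.7
position: [0.4254, 0.3622, 0.0166]
tcp_rot: [[-0.574, -0.713, 0.403], [-0.583, 0.701, 0.41], [-0.575, 0.0, -0.818]]
force: [0.4, -0.6, -0.6]
opening: 0.801
grasp_force: 0.0
```

Request:
send_rows(
  moves=[
    [0,0,0,0,0,0],
    [0,0,0,0,0,0],
    [0,0,0,0,0,0],
    [0,0,0,0,0,0],
    [0,0,0,0,0,0],
    [0,0,0,0,0,0],
  ],
  grip=0,
)

```text
time_s: 40.3
position: [0.4258, 0.3627, 0.0169]
tcp_rot: [[-0.573, -0.713, 0.404], [-0.582, 0.701, 0.411], [-0.577, 0.0, -0.817]]
force: [-0.1, -2.9, 5.4]
opening: 0.572
grasp_force: 30.0
```

```bash
python3 - <<'E'
from h import *
s=st(); q=s["joint_positions"]; p,R=s["position"],s["tcp_rot"]; a,A=p,R
wps=[(p+[.02,0,.09],hd(45.5,40,180)),([.49,.24,.24],hd(32,33,140)),([.55,.06,.26],hd(10,33,70)),([.575,-.08,.22],hd(-6.2,35,0))]
wps.append(place(-10,88,s=36,b=35,d=.010,dz=60))
for P_,B in wps:
    q=path(a,A,P_,B,q,4); to(P_,B,a,A); a,A=np.array(P_),B; print("-")
E
```

```text
40.3 q [ 21.3  47.9 125.5 151.2  29.3  95.5] p [0.4258 0.3627 0.0169] f [-0.1 -2.9  5.4] op 0.572 30.0
0.25 [ 20  46 127 150  33  95] 0.0
0.5 [ 19  45 129 150  37  94] 0.0
0.75 [ 17  44 130 149  41  94] 0.0
1.0 [ 16  43 132 148  45  94] 0.0
 [-0.253, -0.057, -0.262, -0.0, -0.164, -0.0]
-
0.25 [ 12  38 133 147  43  86] 0.0
0.5 [  8  33 134 144  42  79] 0.0
0.75 [  4  28 135 140  41  72] 0.0
1.0 [ -2  24 135 135  41  68] 0.0
 [-0.263, -0.47, -0.516, 0.142, -0.032, -0.353]
-
0.25 [ -6  21 134 130  36  56] 0.0
0.5 [-10  19 133 129  33  41] 0.0
0.75 [-14  19 133 132  33  23] 0.0
1.0 [-19  20 133 135  35   3] 0.0
 [0.497, -0.546, -0.193, 0.055, 0.206, -0.638]
-
0.25 [-22  20 132 134  32 -13] 0.0
0.5 [-24  22 131 136  31 -31] 0.0
0.75 [-27  24 131 141  32 -52] 0.0
1.0 [-29  27 130 146  35 -75] 0.0
 [0.489, 0.32, 0.088, -0.141, 0.071, -0.673]
-
0.25 [-30  32 131 149  39 -79] 0.0
0.5 [-31  37 130 150  44 -82] 0.0
0.75 [-32  42 130 151  47 -85] 0.0
1.0 [-33  46 129 152  51 -87] 0.0
 [-0.311, 0.153, 0.356, 0.0, 0.0, 0.0]
-
```

Request:
send_rows(
  moves=[
    [-0.05,0,-0.07,0,0,0],
    [-0.12,-0.02,-0.14,0,-0.05,0],
    [-0.19,-0.04,-0.2,0,-0.11,0],
    [-0.253,-0.057,-0.262,0,-0.164,0],
    [-0.253,-0.057,-0.262,0,-0.164,0],
    [-0.253,-0.057,-0.262,0,-0.164,0],
  ],
)

```text
time_s: 40.9
position: [0.4451, 0.3623, 0.1049]
tcp_rot: [[-0.454, -0.713, 0.534], [-0.461, 0.701, 0.544], [-0.762, 0.001, -0.647]]
force: [0.3, 0.2, -3.3]
opening: 0.572
grasp_force: 30.0
```

Request:
send_rows(
  moves=[
    [-0.05,-0.09,-0.1,0.028,-0.006,-0.07],
    [-0.1,-0.19,-0.2,0.057,-0.013,-0.14],
    [-0.16,-0.28,-0.31,0.085,-0.02,-0.21],
    [-0.21,-0.38,-0.41,0.114,-0.026,-0.28],
    [-0.263,-0.47,-0.516,0.142,-0.032,-0.353],
    [-0.263,-0.47,-0.516,0.142,-0.032,-0.353],
    [-0.263,-0.47,-0.516,0.142,-0.032,-0.353],
  ],
)

```text
time_s: 41.6
position: [0.4899, 0.2399, 0.2393]
tcp_rot: [[-0.016, -0.703, 0.711], [-0.767, 0.464, 0.442], [-0.641, -0.538, -0.547]]
force: [-0.3, 0.0, -3.6]
opening: 0.574
grasp_force: 30.0
```

Request:
send_rows(
  moves=[
    [0.06,-0.07,-0.02,0.007,0.026,-0.08],
    [0.12,-0.14,-0.05,0.014,0.05,-0.16],
    [0.19,-0.2,-0.07,0.02,0.077,-0.24],
    [0.25,-0.27,-0.1,0.027,0.1,-0.32],
    [0.31,-0.34,-0.12,0.034,0.13,-0.4],
    [0.37,-0.41,-0.145,0.04,0.155,-0.48],
    [0.43,-0.48,-0.17,0.048,0.18,-0.56],
    [0.497,-0.546,-0.193,0.055,0.206,-0.638],
    [0.497,-0.546,-0.193,0.055,0.206,-0.638],
    [0.497,-0.546,-0.193,0.055,0.206,-0.638],
  ],
)

```text
time_s: 42.6
position: [0.5492, 0.0612, 0.258]
tcp_rot: [[0.349, -0.449, 0.823], [-0.893, -0.425, 0.147], [0.283, -0.786, -0.549]]
force: [-1.1, 0.7, -3.2]
opening: 0.571
grasp_force: 30.0
```

Request:
send_rows(
  moves=[
    [0.06,0.04,0.01,-0.018,0.009,-0.08],
    [0.12,0.08,0.02,-0.035,0.018,-0.17],
    [0.18,0.12,0.03,-0.053,0.027,-0.25],
    [0.24,0.16,0.044,-0.07,0.035,-0.335],
    [0.31,0.2,0.055,-0.088,0.044,-0.42],
    [0.37,0.24,0.066,-0.106,0.053,-0.505],
    [0.43,0.28,0.077,-0.123,0.062,-0.59],
    [0.489,0.32,0.088,-0.141,0.071,-0.673],
    [0.489,0.32,0.088,-0.141,0.071,-0.673],
    [0.489,0.32,0.088,-0.141,0.071,-0.673],
    [0.489,0.32,0.088,-0.141,0.071,-0.673],
  ],
)

```text
time_s: 43.7
position: [0.5745, -0.0784, 0.2197]
tcp_rot: [[0.571, -0.107, 0.814], [-0.064, -0.994, -0.087], [0.818, -0.002, -0.575]]
force: [0.6, 0.6, -0.9]
opening: 0.574
grasp_force: 30.0
```

```bash
python3 - <<'E'
from h import *
s=st(); to(*place(-10,88,s=36,b=35,d=.010,dz=60),lab="pre"); to(*place(-10,88,s=36,b=35,d=.010,dz=3),lab="place3")
im,d,W=cloud("wrist"); P=(W-rig_o)@rig_R*1000; save(im,"w13.png")
m=(abs(P[...,1]+93)<40)&(P[...,2]>112)&(P[...,2]<125)&(abs(P[...,0]+10)<40)&(im.max(2)>90); print("canA neck",m.sum(),np.percentile(P[m],[3,50,97],axis=0).round(1).tolist() if m.any() else 0)
T=(W-s["position"])@s["tcp_rot"]*1000; m=(abs(T[...,0]-52)<25)&(abs(T[...,1])<40)&(T[...,2]>-50)&(T[...,2]<40); print(np.percentile(T[m],[2,50,98],axis=0).round(0).tolist())
E
```

```text
43.7 q [-28.7  26.5 130.4 146.2  34.5 -74.4] p [ 0.5745 -0.0784  0.2197] f [ 0.6  0.6 -0.9] op 0.574 30.0
pre [-0.308, 0.16, 0.357, -0.001, 0.001, -0.001]
place3 [-0.494, 0.161, 0.488, -0.001, 0.001, -0.001]
canA neck 94 [[-34.4, -69.4, 116.6], [-26.0, -62.6, 118.1], [-17.0, -57.0, 119.2]]
[[27.0, -23.0, -50.0], [43.0, -1.0, -43.0], [61.0, 23.0, -19.0]]
```

Request:
send_rows(
  moves=[
    [-0.1,0.05,0.12,0,0,0],
    [-0.2,0.1,0.24,0,0,0],
    [-0.308,0.16,0.357,0,0,0],
    [-0.308,0.16,0.357,0,0,0],
    [-0.37,0.16,0.4,0,0,0],
    [-0.43,0.16,0.44,0,0,0],
    [-0.47,0.16,0.472,0,0,0],
    [-0.494,0.16,0.488,0,0,0],
    [-0.494,0.16,0.488,0,0,0],
    [-0.494,0.16,0.488,0,0,0],
  ],
)

```text
time_s: 44.75
position: [0.5998, -0.1225, 0.0505]
tcp_rot: [[0.569, -0.108, 0.815], [-0.061, -0.994, -0.089], [0.82, 0.001, -0.572]]
force: [0.8, -0.2, -2.3]
opening: 0.573
grasp_force: 30.0
```

Request:
send_rows(
  moves=[
    [-0.004,0,0.003,0,0,0],
    [-0.008,0,0.005,0,0,0],
    [-0.008,0,0.005,0,0,0],
  ],
)

```text
time_s: 45.05
position: [0.5993, -0.1229, 0.0468]
tcp_rot: [[0.57, -0.108, 0.815], [-0.062, -0.994, -0.089], [0.819, 0.001, -0.573]]
force: [-1.0, 0.0, -1.8]
opening: 0.573
grasp_force: 30.0
```

Request:
send_rows(
  moves=[
    [-0.003,0,0.002,0,0,0],
    [-0.003,0,0.002,0,0,0],
  ],
)

```text
time_s: 45.25
position: [0.5993, -0.1229, 0.0468]
tcp_rot: [[0.568, -0.109, 0.816], [-0.062, -0.994, -0.089], [0.821, 0.001, -0.571]]
force: [-3.8, 0.4, 4.7]
opening: 0.569
grasp_force: 30.0
```

Contact again. Release, retreat and verify.

Request:
send_rows(
  moves=[
    [0,0,0,0,0,0],
    [0,0,0,0,0,0],
    [0,0,0,0,0,0],
    [0,0,-0.04,0,0,0],
    [0,0,-0.1,0,0,0],
    [0,0,-0.2,0,0,0],
    [0,0,-0.35,0,0,0],
    [0.1,0,-0.5,0,0,0],
    [0.3,0,-0.5,0,0,0],
    [0.5,0,-0.5,0,0,0],
    [0.5,0,-0.5,0,0,0],
    [0.5,0,-0.5,0,0,0],
  ],
  grip=0.72,
)

```text
time_s: 46.45
position: [0.5689, -0.1191, 0.2219]
tcp_rot: [[0.568, -0.107, 0.816], [-0.058, -0.994, -0.09], [0.821, 0.003, -0.571]]
force: [-0.4, 1.2, -0.8]
opening: 0.725
grasp_force: 0.0
```

```bash
python3 - <<'E'
from h import *
s=st(); q=s["joint_positions"]; p,R=s["position"],s["tcp_rot"]
im,d,W=cloud("wrist"); save(im,"w14.png")
P=(W-rig_o)@rig_R*1000
for y in(-90,88):
    m=(abs(P[...,1]-y)<45)&(P[...,2]>112)&(P[...,2]<125)&(abs(P[...,0]+10)<45); print(y,m.sum(),np.percentile(P[m],[3,50,97],axis=0).round(1).tolist() if m.any() else 0)
im2,d,W=cloud("side"); save(im2[60:320,250:560],"s14c.png")
cv2.imwrite("pics/m14.png",np.vstack([cv2.cvtColor(im,cv2.COLOR_RGB2BGR)[:250],cv2.resize(cv2.cvtColor(im2[80:300,280:500],cv2.COLOR_RGB2BGR),(640,350))[:,:]]))
# unflip to push lid: pose behind lid, tool down, tool y along rig y
for x,z in((110,255),(110,330)):
    for az in(-6.2,173.8): 
        print(x,z,az,*[ (r[0].round(0),round(r[1],3)) for r in [ik(rigw(x,0,z),down(az),np.array([-20,40,80,0,60,80 if az<0 else -90.]))]])
E
```

```text
46.45 q [-35.5  26.4 130.1 136.9  36.  -70.8] p [ 0.5689 -0.1191  0.2219] f [-0.4  1.2 -0.8] op 0.725 0.0
-90 0 0
88 431 [[-25.0, 72.8, 112.4], [-18.2, 86.5, 117.7], [-12.2, 100.1, 119.2]]
110 255 -6.2 (array([-26.,  38.,  62.,   0.,  80.,  70.]), np.float64(0.0))
110 255 173.8 (array([ -26.,   38.,   62.,    0.,   80., -110.]), np.float64(0.0))
110 330 -6.2 (array([-26.,  35.,  56.,   0.,  89.,  70.]), np.float64(0.0))
110 330 173.8 (array([ -26.,   35.,   56.,    0.,   89., -110.]), np.float64(0.0))
```

View pics/m14.png

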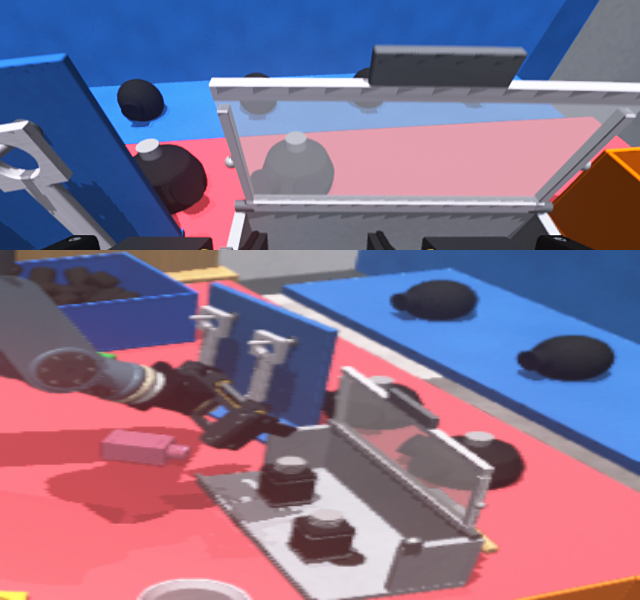

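Both cans stand on the tray and both spanners hang on the rack; the lid is open with its tab at (450,65). Next I unflip the wrist, checking behind the rack on the way to the lid.

```bash
python3 - <<'E'
from h import *
s=st(); q=s["joint_positions"]; a,A=s["position"],s["tcp_rot"]
Ri=ax([0,.3,1],[.5,.8,-.3])
for P_,B in [([.55,-.02,.36],Ri),([.62,-.02,.42],ax([.1,1,.6],[.05,.5,-.8])),([.71,.0,.42],down(83.8)),(rigw(115,0,330),down(83.8)),(rigw(115,0,255),down(83.8)),(rigw(-5,0,255),down(83.8)),(rigw(-83,0,200),down(83.8))]:
    q=path(a,A,P_,B,q,4); to(P_,B,a,A); a,A=np.array(P_),B; print("-",a.round(3))
E
```

```text
46.55 q [-35.6  26.7 130.2 136.9  36.  -70.8] p [ 0.5673 -0.1186  0.2182] f [-0.7 -0.7 -0. ] op 0.72 0.0
0.25 [-45  25 129 107  48 -61] 0.0
0.5 [-50  24 124  87  62 -56] 0.0
0.75 [-50  24 116  74  75 -54] 0.0
1.0 [-48  26 107  67  89 -54] 0.0
 [0.399, -0.385, -0.418, 0.63, 0.224, -0.407]
- [ 0.55 -0.02  0.36]
0.25 [-43  23  98  58  88 -43] 0.0
0.5 [-38  21  89  49  89 -34] 0.0
0.75 [-32  22  79  40  93 -26] 0.0
1.0 [-27  24  69  30  98 -20] 0.0
 [0.234, 0.276, 0.069, 0.268, -0.418, -0.09]
- [ 0.62 -0.02  0.42]
0.25 [-22  24  65  23  97 -15] 0.0
0.5 [-18  26  61  16  97 -10] 0.0
0.75 [-13  28  56   8  97  -6] 0.0
1.0 [-9 30 51  0 98 -3] 0.0
 [0.098, 0.35, 0.061, -0.002, -0.357, 0.005]
- [0.71 0.   0.42]
0.25 [-13  31  54   0  95  -7] 0.0
0.5 [-18  32  55   0  93 -12] 0.0
0.75 [-22  33  56   0  91 -16] 0.0
1.0 [-26  35  55   0  89 -20] 0.0
 [-0.881, 0.078, 0.36, 0.0, 0.0, 0.0]
- [ 0.706 -0.221  0.33 ]
0.25 [-26  36  57   0  87 -20] 0.0
0.5 [-26  37  58   0  85 -20] 0.0
0.75 [-26  37  60   0  83 -20] 0.0
1.0 [-26  38  61   0  81 -20] 0.0
 [0.0, 0.0, 0.3, 0.0, 0.0, 0.0]
- [ 0.706 -0.221  0.255]
0.25 [-27  36  66   0  78 -21] 0.0
0.5 [-28  33  71   0  76 -22] 0.0
0.75 [-29  31  76   0  74 -23] 0.0
1.0 [-30  28  80   0  71 -24] 0.0
 [-0.0, -0.48, 0.0, 0.0, 0.0, 0.0]
- [ 0.586 -0.208  0.255]
0.25 [-31  27  84   0  68 -24] 0.0
0.5 [-31  27  88   0  65 -25] 0.0
0.75 [-32  26  91   0  62 -26] 0.0
1.0 [-33  26  95   0  59 -27] 0.0
 [-0.0, -0.312, 0.22, 0.0, 0.0, 0.0]
- [ 0.509 -0.2    0.2  ]
```

Request:
send_rows(
  moves=[
    [0.15,-0.04,-0.05,0.02,0.01,-0.02],
    [0.2,-0.08,-0.1,0.09,0.03,-0.06],
    [0.23,-0.12,-0.15,0.16,0.06,-0.1],
    [0.25,-0.17,-0.19,0.23,0.08,-0.15],
    [0.28,-0.21,-0.23,0.3,0.107,-0.19],
    [0.31,-0.25,-0.28,0.37,0.13,-0.24],
    [0.33,-0.29,-0.32,0.44,0.156,-0.28],
    [0.36,-0.33,-0.36,0.51,0.18,-0.33],
    [0.38,-0.36,-0.39,0.57,0.2,-0.37],
    [0.399,-0.385,-0.418,0.63,0.224,-0.407],
    [0.399,-0.385,-0.418,0.63,0.224,-0.407],
    [0.399,-0.385,-0.418,0.63,0.224,-0.407],
  ],
  grip=0,
)

```text
time_s: 47.75
position: [0.5505, -0.0204, 0.3591]
tcp_rot: [[0.032, 0.862, 0.507], [0.332, -0.487, 0.808], [0.943, 0.142, -0.302]]
force: [0.9, 0.0, -0.5]
opening: 0.004
grasp_force: 0.0
```

Request:
send_rows(
  moves=[
    [0.04,0.05,0.01,0.045,-0.07,-0.015],
    [0.08,0.09,0.02,0.09,-0.14,-0.03],
    [0.12,0.14,0.035,0.134,-0.21,-0.045],
    [0.16,0.18,0.045,0.18,-0.28,-0.06],
    [0.2,0.23,0.057,0.22,-0.35,-0.075],
    [0.234,0.276,0.069,0.268,-0.418,-0.09],
    [0.234,0.276,0.069,0.268,-0.418,-0.09],
    [0.234,0.276,0.069,0.268,-0.418,-0.09],
  ],
)

```text
time_s: 48.55
position: [0.6197, -0.0195, 0.4195]
tcp_rot: [[0.085, 0.995, 0.053], [0.842, -0.1, 0.531], [0.534, -0.001, -0.846]]
force: [-1.0, 0.6, -0.3]
opening: 0.008
grasp_force: 0.0
```

Request:
send_rows(
  moves=[
    [0.02,0.08,0.01,0,-0.08,0],
    [0.05,0.16,0.03,0,-0.16,0],
    [0.07,0.25,0.045,0,-0.25,0],
    [0.098,0.35,0.061,0,-0.357,0.005],
    [0.098,0.35,0.061,0,-0.357,0.005],
    [0.098,0.35,0.061,0,-0.357,0.005],
  ],
)

```text
time_s: 49.15
position: [0.7091, 0.0, 0.4181]
tcp_rot: [[0.107, 0.994, -0.006], [0.994, -0.107, 0.002], [0.001, -0.007, -1.0]]
force: [-0.5, -0.1, -0.6]
opening: 0.002
grasp_force: 0.0
```

```bash
python3 - <<'E'
from h import *
s=st(); im,d,W=cloud("wrist"); save(im,"w15.png")
to(rigw(115,0,330),down(83.8))
i2,d,W=cloud("top"); np.savez("t15.npz",im=i2,W=W)
P=(W-rig_o)@rig_R*1000
for y in(-90,88):
    m=(abs(P[...,1]-y)<45)&(P[...,2]>108)&(P[...,2]<128)&(abs(P[...,0]+10)<45); print(y,m.sum(),np.percentile(P[m],[3,50,97],axis=0).round(1).tolist() if m.any() else 0)
E
```

```text
49.15 q [-9.  30.5 51.3  0.1 98.5 -2.9] p [0.7091 0.     0.4181] f [-0.5 -0.1 -0.6] op 0.002 0.0
 [-0.876, 0.084, 0.354, -0.004, -0.001, -0.0]
-90 130 [[-49.4, -81.9, 109.5], [-34.7, -66.6, 117.2], [-19.0, -52.3, 121.5]]
88 125 [[-25.4, 72.2, 110.2], [-11.3, 86.9, 117.2], [3.3, 101.8, 121.6]]
```

View pics/w15.png

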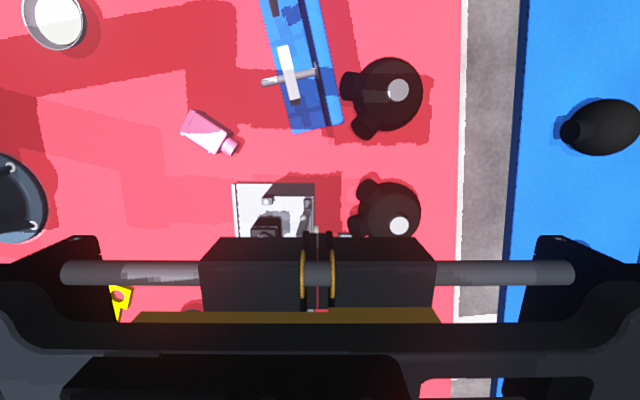

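Nothing is visible in the part of the strip behind the rack that this view covers. Can A was nudged to rig (-35,-67) but still stands inside the tray with its top at 117 mm, so it clears the lid. Now the lid.

Request:
send_rows(
  moves=[
    [-0.2,0.02,0.05,0,0,0],
    [-0.4,0.04,0.1,0,0,0],
    [-0.6,0.06,0.2,0,0,0],
    [-0.8,0.08,0.3,0,0,0],
    [-0.876,0.084,0.354,0,0,0],
    [-0.876,0.084,0.354,0,0,0],
    [-0.876,0.084,0.5,0,0,0],
    [-0.876,0.084,0.654,0,0,0],
    [-0.876,0.084,0.654,0,0,0],
    [-0.876,0.084,0.654,0,0,0],
  ],
)

```text
time_s: 50.25
position: [0.7072, -0.2211, 0.2584]
tcp_rot: [[0.109, 0.994, -0.001], [0.994, -0.109, 0.001], [0.001, -0.001, -1.0]]
force: [0.4, -0.5, 0.3]
opening: 0.007
grasp_force: 0.0
```

```bash
python3 - <<'E'
from h import *
s=st(); print((s["position"]-rig_o)@rig_R); to(rigw(-5,0,255),down(83.8))
E
```

```text
50.25 q [-26.   38.2  60.6   0.   81.3 -19.7] p [ 0.7072 -0.2211  0.2584] f [ 0.4 -0.5  0.3] op 0.007 0.0
[1.16676822e-01 2.37583008e-04 2.58391488e-01]
 [-0.002, -0.487, 0.014, -0.0, -0.001, -0.001]
```

Request:
send_rows(
  moves=[
    [0,-0.06,0,0,0,0],
    [0,-0.1,0,0,0,0],
    [0,-0.14,0,0,0,0],
    [0,-0.18,0,0,0,0],
    [0,-0.22,0,0,0,0],
    [0,-0.26,0,0,0,0],
    [0,-0.3,0,0,0,0],
    [0,-0.34,0,0,0,0],
    [0,-0.38,0,0,0,0],
    [0,-0.42,0,0,0,0],
    [0,-0.45,0,0,0,0],
    [0,-0.487,0,0,0,0],
  ],
)

```text
time_s: 51.45
position: [0.5864, -0.2074, 0.2581]
tcp_rot: [[0.108, 0.994, 0.0], [0.994, -0.108, -0.0], [-0.0, 0.0, -1.0]]
force: [0.1, -1.1, -0.4]
opening: 0.005
grasp_force: 0.1
```

Request:
send_rows(
  moves=[
    [0,-0.02,0,0,0,0],
    [0,-0.04,0,0,0,0],
    [0,-0.04,0,0,0,0],
    [0,-0.04,0,0,0,0],
    [0,-0.04,0,0,0,0],
  ],
)

```text
time_s: 51.95
position: [0.5775, -0.2065, 0.2581]
tcp_rot: [[0.108, 0.994, 0.001], [0.994, -0.108, -0.0], [-0.0, 0.001, -1.0]]
force: [0.1, -0.7, -0.6]
opening: 0.006
grasp_force: 0.0
```

```bash
python3 - <<'E'
from h import *
s=st(); im,d,W=cloud("top"); P=(W-rig_o)@rig_R*1000
for x in range(-110,80,15):
    for y in(150,-150,60,-40):
        m=(abs(P[...,0]-x)<8)&(abs(P[...,1]-y)<12)&(P[...,2]<300)
        print((x,y),m.sum(),np.percentile(P[m][:,2],[50,95]).round(0) if m.any() else None,end=" ")
    print()
save(im,"t16.png")
E
```

```text
51.95 q [-30.1  27.2  81.5  -0.   71.2 -23.9] p [ 0.5775 -0.2065  0.2581] f [ 0.1 -0.7 -0.6] op 0.006 0.0
(-110, 150) 43 [1. 5.] (-110, -150) 29 [0. 5.] (-110, 60) 0 None (-110, -40) 0 None 
(-95, 150) 42 [1. 4.] (-95, -150) 29 [1. 5.] (-95, 60) 0 None (-95, -40) 0 None 
(-80, 150) 49 [18. 29.] (-80, -150) 21 [19. 29.] (-80, 60) 0 None (-80, -40) 0 None 
(-65, 150) 43 [16. 20.] (-65, -150) 0 None (-65, 60) 0 None (-65, -40) 0 None 
(-50, 150) 60 [ 18. 221.] (-50, -150) 15 [219. 222.] (-50, 60) 7 [16. 19.] (-50, -40) 0 None 
(-35, 150) 100 [215. 225.] (-35, -150) 50 [221. 224.] (-35, 60) 52 [52. 99.] (-35, -40) 0 None 
(-20, 150) 91 [204. 213.] (-20, -150) 27 [210. 214.] (-20, 60) 40 [ 96. 212.] (-20, -40) 0 None 
(-5, 150) 86 [193. 203.] (-5, -150) 16 [202. 205.] (-5, 60) 32 [198. 202.] (-5, -40) 0 None 
(10, 150) 47 [186. 194.] (10, -150) 2 [193. 194.] (10, 60) 42 [188. 192.] (10, -40) 0 None 
(25, 150) 48 [176. 183.] (25, -150) 0 None (25, 60) 38 [176. 180.] (25, -40) 0 None 
(40, 150) 44 [166. 172.] (40, -150) 0 None (40, 60) 44 [165. 170.] (40, -40) 0 None 
(55, 150) 41 [154. 160.] (55, -150) 0 None (55, 60) 40 [153. 158.] (55, -40) 0 None 
(70, 150) 42 [145. 150.] (70, -150) 1 [140. 140.] (70, 60) 42 [145. 148.] (70, -40) 0 None
```

Request:
send_rows(
  moves=[
    [0,-0.05,-0.03,0,0,0],
    [0,-0.12,-0.03,0,0,0],
    [0,-0.2,-0.03,0,0,0],
    [0,-0.28,0,0,0,0],
    [0,-0.28,0,0,0,0],
    [0,-0.28,0,0,0,0],
    [0,-0.28,0,0,0,0],
    [0,-0.28,0,0,0,0],
    [0,-0.28,0,0,0,0],
    [0,-0.28,0,0,0,0],
  ],
)

```text
time_s: 53.0
position: [0.508, -0.1989, 0.258]
tcp_rot: [[0.107, 0.994, 0.001], [0.994, -0.107, -0.0], [-0.0, 0.001, -1.0]]
force: [-0.1, 0.1, -0.6]
opening: 0.006
grasp_force: 0.0
```

```bash
cat >> h.py <<'E'
def lid():
    im,d,W=cloud("top"); P=(W-rig_o)@rig_R*1000
    m=(abs(P[...,1]-152)<8)&(P[...,2]>110)&(P[...,2]<300)&(P[...,0]>-70)&(P[...,0]<55); Q=P[m]
    k=np.polyfit(Q[:,0],Q[:,2],1); k=np.polyfit(*Q[abs(np.polyval(k,Q[:,0])-Q[:,2])<8][:,[0,2]].T,1); print("lid angle",len(Q),np.arctan(-k[0]).round(3),"z at x=-60",np.polyval(k,-60).round(1)); return im
E
python3 - <<'E'
from h import *
s=st(); lid(); print((s["position"]-rig_o)@rig_R); to(rigw(-83,0,180),down(83.8))
E
```

```text
53.0 q [-33.1  21.7  91.2   0.   67.1 -27. ] p [ 0.508  -0.1989  0.258 ] f [-0.1  0.1 -0.6] op 0.006 0.0
lid angle 267 0.181 z at x=-60 162.8
[-0.08378725  0.00071149  0.2579667 ]
 [-0.003, 0.004, 0.312, 0.0, 0.0, 0.0]
```

The lid rests on its catches at about 0.18 rad. Pressing the tab.

Request:
send_rows(
  moves=[
    [0,0,0.15,0,0,0],
    [0,0,0.27,0,0,0],
    [0,0,0.32,0,0,0],
    [0,0,0.35,0,0,0],
    [0,0,0.38,0,0,0],
    [0,0,0.41,0,0,0],
    [0,0,0.44,0,0,0],
    [0,0,0.46,0,0,0],
  ],
)

```text
time_s: 53.85
position: [0.5081, -0.1993, 0.1438]
tcp_rot: [[0.108, 0.994, 0.002], [0.994, -0.108, -0.001], [-0.001, 0.002, -1.0]]
force: [-1.0, 0.8, 0.5]
opening: 0.008
grasp_force: 0.5
```

Request:
send_rows(
  moves=[
    [0,0,0.01,0,0,0],
    [0,0,0.02,0,0,0],
    [0,0,0.02,0,0,0],
  ],
)

```text
time_s: 54.15
position: [0.5085, -0.1994, 0.1384]
tcp_rot: [[0.108, 0.994, 0.002], [0.994, -0.108, -0.001], [-0.001, 0.002, -1.0]]
force: [-0.1, 1.2, 1.7]
opening: 0.004
grasp_force: 0.5
```

```bash
python3 - <<'E'
from h import *
s=st(); lid()
E
```

```text
54.15 q [-33.1  30.8  98.2   0.   50.9 -27. ] p [ 0.5085 -0.1994  0.1384] f [-0.1  1.2  1.7] op 0.004 0.5
lid angle 276 0.001 z at x=-60 138.5
```

Request:
send_rows(
  moves=[
    [0,0,0.006,0,0,0],
    [0,0,0.012,0,0,0],
    [0,0,0.012,0,0,0],
  ],
)

```text
time_s: 54.5
position: [0.5085, -0.1994, 0.1381]
tcp_rot: [[0.107, 0.994, 0.003], [0.994, -0.107, -0.002], [-0.002, 0.003, -1.0]]
force: [-3.1, 2.0, 18.1]
opening: 0.001
grasp_force: 9.5
```

Request:
send_rows(
  moves=[
    [0,0,-0.1,0,0,0],
    [0,0,-0.3,0,0,0],
    [0,-0.1,-0.6,0,0,0],
    [0,-0.3,-0.7,0,0,0],
    [0,-0.3,-0.7,0,0,0],
    [0,-0.3,-0.7,0,0,0],
    [0,-0.3,-0.7,0,0,0],
  ],
)

```text
time_s: 55.2
position: [0.4333, -0.191, 0.3103]
tcp_rot: [[0.108, 0.994, 0.002], [0.994, -0.108, -0.001], [-0.001, 0.002, -1.0]]
force: [0.3, -0.6, -0.5]
opening: 0.003
grasp_force: 0.0
```

```bash
python3 - <<'E'
from h import *
s=st(); im=lid(); im2,d,W=cloud("side")
a=cv2.resize(im[50:250,130:490],(720,400))[:,:,::-1]; b=cv2.resize(im2[80:300,260:500],(436,400))[:,:,::-1][:, :]
cv2.imwrite("pics/f.png",np.hstack([cv2.resize(a,(440,300)),cv2.resize(b,(360,300))]))
E
```

```text
55.2 q [-37.4  12.2  96.4   0.   71.3 -31.1] p [ 0.4333 -0.191   0.3103] f [ 0.3 -0.6 -0.5] op 0.003 0.0
lid angle 273 0.004 z at x=-60 138.4
```

View pics/f.png

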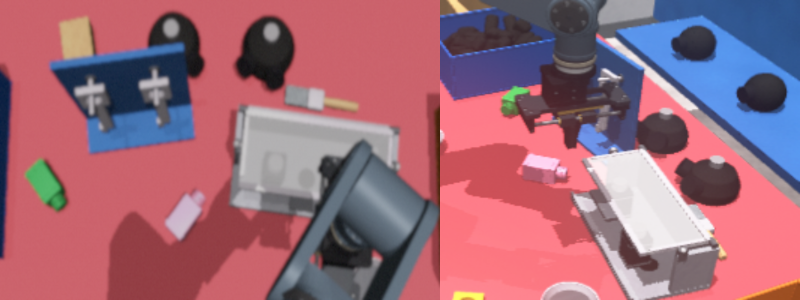

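The final view shows both spanners hanging, the lid shut at 0 rad over the standing cans, and the brush untouched behind the rig. Handing in.

```bash
python3 -c "
from rig import ticket; print(ticket.hand_in())"
```

```text
the job is handed in; nothing more can be done
None
```

The job is handed in, with no score returned: both spanners hang on the pegs, and the two canisters I found stand neck up in the tray under the fully shut lid. Part of the strip behind the rack was never in view, and one canister ended up about 35 mm off its disc (cause not confirmed) but was still standing inside the tray.

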